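Load the brazing hearth with solid pieces only

ROBOT

A 6-joint arm with a two-finger parallel gripper is mounted at the origin on the work surface. World frame = base frame: x ahead of the robot, y to its left, z up, the work surface at z = 0. Lengths are in mm, angles in degrees, forces in N, time in s.
With the tool pointing down it reaches from about 350 to 850 mm from the base axis. Payload 8.1 kg.
Tool frame: the origin (TCP) lies at the very end of the fingers, on their centre line; the grasp point (between the pads) lies 19 mm behind it (r.grasp_offset is the distance from the TCP to the grasp point, in mm); z points along the fingers, y is the line along which they close (so a half turn about z gives the same grasp; the last joint's range is limited). The gripper opens to 85 mm and grips with 20 to 120 N. Pads are 22 mm wide; open, the fingers measure 114 mm over their backs; the gripper's body (76 mm by 85 mm) begins 54 mm behind the grasp point. The pads swing forward as they close: fully open they stand 13 mm farther back than shut.
Start: joints at [67.185, 7.471, 85.268, -0, 87.261, -4.893], TCP at [184.613, 570.897, 231.292] pointing down, gripper open.
Joint ranges: [-169.43, 169.43], [-51.17, 129.36], [1.28, 143.12], [-76.62, 256.62], [0, 156.53], [-152.29, 152.29]. Speed limits (degrees/s): [136.94, 136.94, 159.86, 180, 180, 180].

INTERFACE

Orientations are given as [roll, pitch, yaw] about the fixed x, y, z axes, in that order (R = Rz(yaw) Ry(pitch) Rx(roll)).
In Python, from bench import r gives the robot as it stands.
- The arm moves only by the tool carry_out, never from a script. Its argument "commands" is a list of rows, each an object with "jaw": the finger opening in m, from 0 to 0.0854; "translation": the shift along the tool's x, y, z in m, a list of three; "spin": the turn about the tool's z in rad. A call has exactly 8 rows; each row shifts and turns the commanded pose from where the row before left it, along the tool's axes as they then stand; what a row does not reach is not made up. A row lasts 1/12 s, in which the tool goes at most 41.7 mm and 7.16 degrees, less where a joint would pass 70% of its speed; a pose out of reach is approached as far as the arm can. A call is refused whole if a number of a shift passes 0.0417 or a number of a turn 0.125, either way. A call with a gripper value outside its range is refused whole. The fingers move at their own pace and stop on an object; "squeeze" is the grip in N (left out, the last holds). Time passes only in rows, so rows that do not move let the fingers close, or fill a call up. It gives the time, the measured TCP pose, the force, the opening and the grip force at its end, in the units of the state.
- r.sense(): the state, without advancing time (a new reading comes with each control period).
- r.snapshot(name): name is "scene" or "top" or "wrist"; returns a dict with "pixels" (420x560x3 uint8, blue, green, red), "K" (3x3 intrinsics, pixels), "extrinsics" (4x4, takes a point from camera to world coordinates). Camera axes: x right, y down, z forward; pixel columns grow to the right and rows downward; lengths in mm; the calibration is good to about 2 mm. The wrist camera is an equidistant fisheye: a pixel r from the principal point sees the ray r / f radians off the axis. A picture is of the moment at which its call begins. There is no depth.
- r.hand_in(): hands the job in; it is judged then, once.
Trained networks look in a picture, given as the dict that the camera call returned (one of the last four; its "shot" number tells which), for a name from the list of things; names that differ only in an ending like _2 or _b are one class to them, and where a whole thing is asked for, a point or a joint stands for the part that bears it (a point fixed in the world has none). Each returns a list of dicts, best first, with "score" (0 to 1); they miss things now and then, are a little off and sometimes report something else, mostly with a low value. They report only what shows in the picture. A call takes as long as a camera call. They do not tell look-alikes from the thing itself.
- r.spot_in(picture, target): "xy" ([column, row] in pixels, amid what is visible of it).
- r.regions_of(picture, target): "pixels" (420x560 bool, what is visible of it) and "xy" ([column, row] in pixels, amid what is visible of it).
- r.landmark_of(picture, target): "xy" ([column, row] in pixels: a listed point, or the origin of a listed thing).
The state is a dict: "time": time; "joint_pos": joint angles; "qd": joint speeds; "joint_efforts": joint torques, N m; "tool_pos": TCP position; "tcp_rot": TCP orientation; "ft_force": force on the tool from outside, world axes, zero at the start; "wrist_torque": the same for the moment, N m; "finger_gap": finger opening in mm; "grip_force": force on a finger pad.
Only numpy, scipy, OpenCV 4.12 (cv2) and the standard library are available. Lean on these libraries where they do the work, as an engineer would, in place of code of your own. Each camera call takes 0.05 s, during which the arm holds its last target. There are 200 camera calls.

TASK

Get the brazing hearth ready: lay the two soft firebricks flat in the green pan, lengthwise and side by side about 25 mm apart, gripping them lightly because they crumble. Then heft each square steel piece: lay every solid one level across the tops of both bricks, and put every sealed hollow one, which would burst under the torch, into the red bin for drilling. Leave the jar, the can and the hammer where they are.

Things in the scene. Friction and masses are not known exactly. Their poses are not given: they have to be found in the camera images.
- hearth: green sheet-steel brazing pan fixed to the bench, on short feet, 232 mm along its x and 166 mm along its y, with a steel carrying handle that juts 24 mm out of its -x end. Inside it is 226 x 160 mm; the inner floor is 14 mm and the top of the rim 30 mm above the bench. Origin at the centre of its underside, on the bench. Seen from the robot it may stand on the left or on the right.
- drill_bin: red open-topped steel bin fixed to the bench, 220 mm along its x and 170 mm along its y, walls 4 mm, inner floor 4 mm and rim 50 mm above the bench, with a small pull on its -x face. Origin at the centre of its underside, on the bench.
- brick_a: soft insulating firebrick, cream white, 200 x 50 x 50 mm, about 0.32 kg. Origin at its centre, its x axis along the 200 mm length. It crumbles if the two fingers together press on it with more than 120 N, which a grip of 50 N or more can reach; a grip of 20 to 40 N carries it safely. Lies on the bench at the start.
- brick_b: soft insulating firebrick, cream white, 200 x 50 x 50 mm, about 0.32 kg. Origin at its centre, its x axis along the 200 mm length. It crumbles if the two fingers together press on it with more than 120 N, which a grip of 50 N or more can reach; a grip of 20 to 40 N carries it safely. Lies on the bench at the start.
- bar_a: square steel piece 120 x 28 x 28 mm with blue paint dabs on both end faces; all such pieces look the same. Either a solid bar of about 0.74 kg or a sealed hollow box section of about 0.26 kg (each within 8 percent); only the weight tells, and the letter in its name says nothing. Lies on the bench at the start; may be absent. Origin at its centre, its x axis along the 120 mm length.
- bar_b: square steel piece 120 x 28 x 28 mm with blue paint dabs on both end faces; all such pieces look the same. Either a solid bar of about 0.74 kg or a sealed hollow box section of about 0.26 kg (each within 8 percent); only the weight tells, and the letter in its name says nothing. Lies on the bench at the start; may be absent. Origin at its centre, its x axis along the 120 mm length.
- bar_c: square steel piece 120 x 28 x 28 mm with blue paint dabs on both end faces; all such pieces look the same. Either a solid bar of about 0.74 kg or a sealed hollow box section of about 0.26 kg (each within 8 percent); only the weight tells, and the letter in its name says nothing. Lies on the bench at the start; may be absent. Origin at its centre, its x axis along the 120 mm length.
- bar_d: square steel piece 120 x 28 x 28 mm with blue paint dabs on both end faces; all such pieces look the same. Either a solid bar of about 0.74 kg or a sealed hollow box section of about 0.26 kg (each within 8 percent); only the weight tells, and the letter in its name says nothing. Lies on the bench at the start; may be absent. Origin at its centre, its x axis along the 120 mm length.
- bar_e: square steel piece 120 x 28 x 28 mm with blue paint dabs on both end faces; all such pieces look the same. Either a solid bar of about 0.74 kg or a sealed hollow box section of about 0.26 kg (each within 8 percent); only the weight tells, and the letter in its name says nothing. Lies on the bench at the start; may be absent. Origin at its centre, its x axis along the 120 mm length.
- bar_f: square steel piece 120 x 28 x 28 mm with blue paint dabs on both end faces; all such pieces look the same. Either a solid bar of about 0.74 kg or a sealed hollow box section of about 0.26 kg (each within 8 percent); only the weight tells, and the letter in its name says nothing. Lies on the bench at the start; may be absent. Origin at its centre, its x axis along the 120 mm length.
- flux_jar: bystander: closed jar with a white cap, 68 mm wide, 85 mm high. Origin at the centre of its underside.
- primer_can: bystander: closed can with a yellow label, 72 mm wide, 100 mm high. Origin at the centre of its underside.
- hammer: bystander: hammer 190 mm long lying on the bench beyond the steel pieces. Origin under the middle of its length.
Mind the look-alikes: they are no part of the job. What is shaped like the bar_a but yellow is not meant.

How it is judged:
By the outcome, as a careful person would: the job done as asked, in the order asked, and still so for the second after the job is handed in, with the robot touching nothing.
Of bar_a, bar_b, bar_c, bar_d, bar_e, bar_f only 4 to 6 are there at a start; the rules pass over those that are not, and their reading is None.
At some moment in a run one of bar_a, bar_b, bar_c, bar_d, bar_e, bar_f may be knocked a few centimetres aside while the robot is not near it.
Once in a run the grip may slacken for a moment while it holds something.
It also fails if it takes over 210 s, if anything falls off the work surface, if the arm or the gripper's body presses on something with over 40 N, if the wrist force passes 120 N, or if a joint passes its speed limit or range.

## Working session

There is one attempt and no reset: what is moved stays moved. The work goes in short steps, Python scripts to look and compute and a tool call to move; the robot and the scene stay as the last step left them, time stands still between calls to the robot, and variables do not carry over. Pictures are saved under pics/ and viewed, at most 14 in all, crops included, and the job is handed in when it is done.

Besides the shell and the picture viewer there is one more tool, called after "Emit:" by a JSON object that holds its "fn" and its "kwargs", one argument or row to a line. carry_out: Moves the arm, as the interface text tells. Its arguments: {"type":"object","properties":{"commands":{"type":"array","items":{"type":"object","properties":{"jaw":{"type":"number"},"translation":{"type":"array","items":{"type":"number"}},"spin":{"type":"number"}}}},"squeeze":{"type":"number"}},"required":["commands"]}

```bash
ls; mkdir -p pics; python3 - <<'E'
from bench import r
import cv2
print(r.sense())
for n in ("scene","top"):
    s=r.snapshot(n); cv2.imwrite(f"pics/{n}0.png",s["pixels"]); print(n,s["K"],s["extrinsics"])
E
```

```text
pics
{'time': 0.0, 'joint_pos': array([ 6.71819925e+01,  7.51477430e+00,  8.53284934e+01,  1.66415312e-04,
        8.72611342e+01, -4.89223621e+00]), 'qd': array([-0.06292432, -0.00277829, -0.03925288,  0.06317938, -0.05579387,
        0.01726615]), 'joint_efforts': array([ 1.77369082e-03, -5.69396961e+01, -5.00562000e+01,  2.21287346e-04,
        1.48955325e-02,  5.90792456e-05]), 'tool_pos': array([184.43033783, 570.38446834, 230.25543684]), 'tcp_rot': array([-1.79895993e+02, -9.06919942e-03,  1.62074212e+02]), 'ft_force': array([-0.51454922, -0.07488174,  0.07468377]), 'wrist_torque': array([0.05808183, 0.03400398, 0.01854517]), 'grip_force': 0.0, 'finger_gap': 85.23261026926917}
scene [[530.78696272   0.         278.87997939]
 [  0.         530.78696272 206.41974179]
 [  0.           0.           1.        ]] [[-8.27536365e-01  4.55589446e-01 -3.28057648e-01  1.14253854e+03]
 [ 5.61365913e-01  6.78992388e-01 -4.73114837e-01  6.88827288e+02]
 [ 7.20251925e-03 -5.75680114e-01 -8.17643278e-01  1.36680147e+03]
 [ 0.00000000e+00  0.00000000e+00  0.00000000e+00  1.00000000e+00]]
top [[400.03607632   0.         286.48598019]
 [  0.         400.03607632 215.76439349]
 [  0.           0.           1.        ]] [[-9.39149904e-03 -9.84990299e-01  1.72354030e-01  4.14681566e+02]
 [-9.99927676e-01  1.05456668e-02  5.78205049e-03 -9.36887153e+01]
 [-7.51285181e-03 -1.72287262e-01 -9.85018099e-01  1.04060900e+03]
 [ 0.00000000e+00  0.00000000e+00  0.00000000e+00  1.00000000e+00]]
```

View pics/scene0.png

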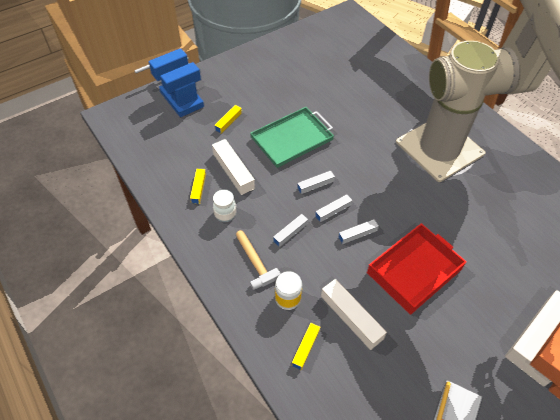

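View pics/top0.png

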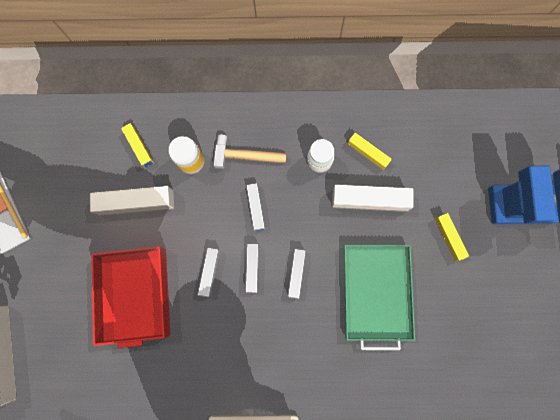

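The scene shows four silver bars around (255,205), (208,272), (252,268) and (297,274) in the top view. The cream bricks are at (132,200) and (373,198), the red bin at (130,297) and the green pan at (379,293). The yellow bars are look-alikes. Next I fit boxes to the masks in both views.

```bash
cat > h.py <<'E'
import numpy as np, cv2
from scipy.optimize import minimize
from bench import r
def proj(s,P):
    E=np.linalg.inv(s["extrinsics"]); p=(E[:3,:3]@np.asarray(P,float).T).T+E[:3,3]
    u=(s["K"]@p.T).T; return u[:,:2]/u[:,2:]
def ray(s,uv,z):
    d=s["extrinsics"][:3,:3]@np.linalg.inv(s["K"])@[uv[0],uv[1],1]; o=s["extrinsics"][:3,3]
    return (o+d*(z-o[2])/d[2])
def box(x,y,yaw,zc,dim):
    c=np.array([[i,j,k] for i in(-.5,.5) for j in(-.5,.5) for k in(-.5,.5)])*dim
    a=np.radians(yaw); R=np.array([[np.cos(a),-np.sin(a),0],[np.sin(a),np.cos(a),0],[0,0,1]])
    return c@R.T+[x,y,zc]
def iou(s,m,B):
    h=cv2.convexHull((proj(s,B)*16).astype(np.int32)); t=np.zeros(m.shape,np.uint8)
    cv2.fillConvexPoly(t,h,1,shift=4); t=t>0
    return (t&m).sum()/max((t|m).sum(),1)
def fit(views,x,y,yaw,zc,dim,fz=False):
    """views: [(shot,mask)...]; returns x,y,yaw,zc,mean IoU"""
    def f(p):return -np.mean([iou(s,m,box(p[0],p[1],p[2],p[3] if fz else zc,dim)) for s,m in views])
    best=None
    for y0 in ([yaw] if yaw is not None else range(0,180,30)):
        p0=np.array([x,y,y0]+([zc] if fz else []),float); st=np.vstack([p0]+[p0+d for d in np.diag([8,8,12,6][:len(p0)])])
        o=minimize(f,p0,method="Nelder-Mead",options=dict(initial_simplex=st,xatol=.1,fatol=1e-4))
        if best is None or o.fun<best.fun: best=o
    p=best.x; return np.round([p[0],p[1],(p[2]+90)%180-90,p[3] if fz else zc,-best.fun],2)
def masks(s,name,maxsat=70,minscore=.3):
    hsv=cv2.cvtColor(s["pixels"],cv2.COLOR_BGR2HSV); out=[]
    for q in r.regions_of(s,name):
        m=q["pixels"].astype(bool)
        if m.sum()<30 or q["score"]<minscore: continue
        if np.median(hsv[...,1][m])<maxsat: out.append((q["score"],np.array(q["xy"]),m))
    return out
def colour(s,lo,hi):
    hsv=cv2.cvtColor(s["pixels"],cv2.COLOR_BGR2HSV); m=cv2.inRange(hsv,np.array(lo),np.array(hi))
    n,l,st,_=cv2.connectedComponentsWithStats(m); k=1+np.argmax(st[1:,4]); return l==k
def find(name,dim,zc,shots,fz=False):
    """pair masks between shots and fit; the first shot leads"""
    ms=[masks(s,name) for s in shots]; res=[]
    for sc,xy,m in ms[0]:
        g=ray(shots[0],xy,zc); v=[(shots[0],m)]
        for s,mm in zip(shots[1:],ms[1:]):
            c=[(np.linalg.norm(ray(s,q[1],zc)-g),i) for i,q in enumerate(mm)]
            if c and min(c)[0]<30: v.append((s,mm[min(c)[1]][2]))
        res.append((round(float(sc),2),len(v),*fit(v,g[0],g[1],None,zc,dim,fz and len(v)>1)))
    return res
BAR=np.array([120,28,28.]);BRK=np.array([200,50,50.])
E
python3 - <<'E'
from h import *
S=[r.snapshot("top"),r.snapshot("scene")]
for n,d,z in (("bar_a",BAR,14),("brick_a",BRK,25)):
    for q in find(n,d,z,S,True): print(n,*q)
for n,lo,hi,d,z in (("pan",(60,80,40),(90,255,255),(232,166,30.),15),):
    pass
for n,net,d,z in (("pan","hearth",(232,166,24.),18),("bin","drill_bin",(220,170,50.),25)):
    v=[]
    for s in S:
        q=r.regions_of(s,net)[0]; m=q["pixels"].astype(np.uint8); m=cv2.morphologyEx(m,cv2.MORPH_OPEN,np.ones((11,11),np.uint8))>0; v.append((s,m))
    g=ray(S[0],q["xy"] if 0 else r.spot_in(S[0],net)[0]["xy"],z)
    print(n,fit(v,g[0],g[1],0,z,np.array(d),True),[fit([a],g[0],g[1],0,z,np.array(d)) for a in v])
for n in("flux_jar","primer_can","hammer"): print(n,ray(S[0],r.spot_in(S[0],n)[0]["xy"],40).round())
E
```

```text
bar_a 0.92 2 619.98 -7.05 9.37 6.27 0.91
bar_a 0.86 2 461.38 0.99 -0.44 7.81 0.92
bar_a 0.83 2 445.67 -112.21 -8.74 9.56 0.85
bar_a 0.6 2 452.47 112.25 -10.06 7.96 0.9
brick_a 0.9 2 637.84 315.35 -85.37 22.28 0.95
brick_a 0.61 2 638.62 -312.08 86.41 15.26 0.91
pan [ 399.49 -314.6    -1.61   16.37    0.94] [array([ 4.0070e+02, -3.1476e+02, -3.6000e-01,  1.8000e+01,  9.7000e-01]), array([ 3.9865e+02, -3.1163e+02,  2.0000e-01,  1.8000e+01,  9.0000e-01])]
bin [395.94 304.56   5.82  21.59   0.96] [array([395.59, 303.42,   4.59,  25.  ,   0.96]), array([396.11, 305.19,   5.91,  25.  ,   0.96])]
flux_jar [ 744. -178.   40.]
primer_can [754. 182.  40.]
hammer [752.  38.  40.]
```

Emit:
{"fn": "carry_out", "kwargs": {
  "commands": [
    {"spin": 0.118},
    {"spin": 0.118},
    {"spin": 0.118},
    {"spin": 0.118},
    {"spin": 0.118},
    {"spin": 0.118},
    {"spin": 0.118},
    {"spin": 0.118}
  ],
  "squeeze": 30
}}

```text
invalid input
```

Emit:
{"fn": "carry_out", "kwargs": {
  "commands": [
    {"spin": 0.118},
    {"spin": 0.118},
    {"translation": [-0.0208,0.0309,0]},
    {"translation": [-0.0208,0.0309,0]},
    {"translation": [-0.0208,0.0309,0]},
    {"translation": [-0.0208,0.0309,0]},
    {"translation": [-0.0208,0.0309,0]},
    {"translation": [-0.0208,0.0309,0]}
  ]
}}

```text
invalid input
```

Emit:
{"fn": "carry_out", "kwargs": {
  "commands": [
    {"translation": [-0.0208,0.0309,0]},
    {"translation": [-0.0208,0.0309,0]},
    {"translation": [-0.0208,0.0309,0]},
    {"translation": [-0.0208,0.0309,0]},
    {"translation": [-0.0208,0.0309,0]},
    {"translation": [-0.0208,0.0309,0]},
    {"translation": [-0.0208,0.0309,0]},
    {"translation": [-0.0208,0.0309,0]}
  ]
}}

```text
invalid input
```

Emit:
{"fn": "carry_out", "kwargs": {
  "commands": [
    {"jaw": 0.085,"translation": [0,0,0],"spin": 0.118},
    {"jaw": 0.085,"translation": [0,0,0],"spin": 0.118},
    {"jaw": 0.085,"translation": [0,0,0],"spin": 0.118},
    {"jaw": 0.085,"translation": [0,0,0],"spin": 0.118},
    {"jaw": 0.085,"translation": [0,0,0],"spin": 0.118},
    {"jaw": 0.085,"translation": [0,0,0],"spin": 0.118},
    {"jaw": 0.085,"translation": [0,0,0],"spin": 0.118},
    {"jaw": 0.085,"translation": [0,0,0],"spin": 0.118}
  ],
  "squeeze": 30
}}

```text
time: 1.52
tool_pos: [184.6, 570.9, 231.3]
tcp_rot: [180.0, -0.0, 107.7]
ft_force: [-0.4, 1.0, 0.1]
finger_gap: 84.8
grip_force: 0.0
```

Emit:
{"fn": "carry_out", "kwargs": {
  "commands": [
    {"jaw": 0.085,"translation": [0,0,0],"spin": 0.118},
    {"jaw": 0.085,"translation": [0,0,0],"spin": 0.118},
    {"jaw": 0.085,"translation": [-0.0208,0.0309,0],"spin": 0},
    {"jaw": 0.085,"translation": [-0.0208,0.0309,0],"spin": 0},
    {"jaw": 0.085,"translation": [-0.0208,0.0309,0],"spin": 0},
    {"jaw": 0.085,"translation": [-0.0208,0.0309,0],"spin": 0},
    {"jaw": 0.085,"translation": [-0.0208,0.0309,0],"spin": 0},
    {"jaw": 0.085,"translation": [-0.0208,0.0309,0],"spin": 0}
  ]
}}

```text
time: 2.18
tool_pos: [380.5, 459.9, 231.5]
tcp_rot: [180.0, -0.0, 94.5]
ft_force: [0.2, 1.0, -0.5]
finger_gap: 85.0
grip_force: 0.0
```

Emit:
{"fn": "carry_out", "kwargs": {
  "commands": [
    {"jaw": 0.085,"translation": [-0.0208,0.0309,0],"spin": 0},
    {"jaw": 0.085,"translation": [-0.0208,0.0309,0],"spin": 0},
    {"jaw": 0.085,"translation": [-0.0208,0.0309,0],"spin": 0},
    {"jaw": 0.085,"translation": [-0.0208,0.0309,0],"spin": 0},
    {"jaw": 0.085,"translation": [-0.0208,0.0309,0],"spin": 0},
    {"jaw": 0.085,"translation": [-0.0208,0.0309,0],"spin": 0},
    {"jaw": 0.085,"translation": [-0.0208,0.0309,0],"spin": 0},
    {"jaw": 0.085,"translation": [-0.0208,0.0309,0],"spin": 0}
  ]
}}

```text
time: 2.85
tool_pos: [640.1, 313.1, 231.3]
tcp_rot: [180.0, -0.0, 94.5]
ft_force: [0.7, 0.3, -0.3]
finger_gap: 85.1
grip_force: 0.0
```

```bash
cat >> h.py <<'E'
_proj=proj
def proj(s,P):
    if not s.get("fish"): return _proj(s,P)
    E=np.linalg.inv(s["extrinsics"]); p=(E[:3,:3]@np.asarray(P,float).T).T+E[:3,3]
    rho=np.hypot(p[:,0],p[:,1]); th=np.arctan2(rho,p[:,2]); K=s["K"]
    return np.c_[K[0,2]+K[0,0]*th*p[:,0]/(rho+1e-9), K[1,2]+K[1,1]*th*p[:,1]/(rho+1e-9)]
_ray=ray
def ray(s,uv,z):
    if not s.get("fish"): return _ray(s,uv,z)
    K=s["K"]; v=np.array([(uv[0]-K[0,2])/K[0,0],(uv[1]-K[1,2])/K[1,1]]); t=np.linalg.norm(v)
    d=s["extrinsics"][:3,:3]@np.r_[np.sin(t)*v/(t+1e-9),np.cos(t)]; o=s["extrinsics"][:3,3]; return o+d*(z-o[2])/d[2]
_box=box
def box(x,y,yaw,zc,dim):
    c=_box(x,y,yaw,zc,dim); return np.array([c[i]+(c[j]-c[i])*t for i in range(8) for j in range(i) if bin(i^j).count("1")==1 for t in np.linspace(0,1,9)])
def wrist():
    s=r.snapshot("wrist"); s["fish"]=True; return s
E
python3 - <<'E'
from h import *
s=wrist(); cv2.imwrite("pics/w1.png",s["pixels"]); print(s["K"],s["extrinsics"].round(3))
S=[s,r.snapshot("scene")]
for q in find("brick_a",BRK,25,[s]): print(*q)
for q in find("brick_a",BRK,25,S,True): print(*q)
E
```

```text
[[325.1922621    0.         273.01608374]
 [  0.         325.1922621  210.92774307]
 [  0.           0.           1.        ]] [[ 9.97000e-01  7.40000e-02  2.30000e-02  6.35566e+02]
 [ 7.70000e-02 -9.55000e-01 -2.86000e-01  3.84782e+02]
 [ 1.00000e-03  2.87000e-01 -9.58000e-01  3.73910e+02]
 [ 0.00000e+00  0.00000e+00  0.00000e+00  1.00000e+00]]
0.59 1 639.36 313.7 -85.55 25.0 0.96
0.59 2 638.92 313.4 -85.72 21.45 0.95
```

View pics/w1.png

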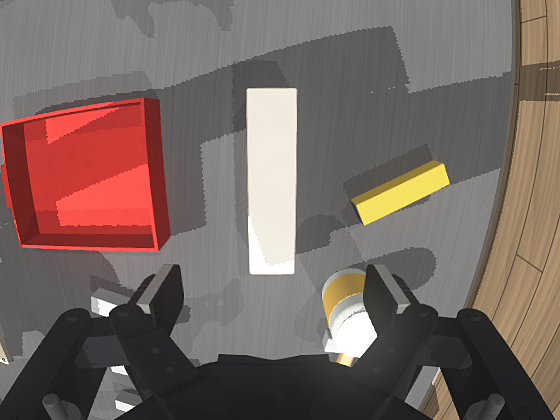

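The wrist picture shows the brick at (271,180), clear of the can and centred between the fingers. The fit matches the earlier one, so I descend and grip at 30 N.

Emit:
{"fn": "carry_out", "kwargs": {
  "commands": [
    {"jaw": 0.085,"translation": [0,0,0.037],"spin": 0},
    {"jaw": 0.085,"translation": [0,0,0.037],"spin": 0},
    {"jaw": 0.085,"translation": [0,0,0.037],"spin": 0},
    {"jaw": 0.085,"translation": [0,0,0.037],"spin": 0},
    {"jaw": 0.085,"translation": [0,0,0.03],"spin": 0},
    {"jaw": 0.085,"translation": [0,0,0.02],"spin": 0},
    {"jaw": 0.085,"translation": [0,-0.001,0.011],"spin": 0},
    {"jaw": 0.085,"translation": [0,0,0],"spin": 0}
  ]
}}

```text
time: 3.77
tool_pos: [634.3, 314.5, 19.0]
tcp_rot: [-179.7, 0.1, 94.6]
ft_force: [-1.0, -0.3, -0.8]
finger_gap: 85.0
grip_force: 0.0
```

Emit:
{"fn": "carry_out", "kwargs": {
  "commands": [
    {"jaw": 0.04,"translation": [0,0,0],"spin": 0},
    {"jaw": 0.04,"translation": [0,0,0],"spin": 0},
    {"jaw": 0.04,"translation": [0,0,0],"spin": 0},
    {"jaw": 0.04,"translation": [0,0,0],"spin": 0},
    {"jaw": 0.04,"translation": [0,0,0],"spin": 0},
    {"jaw": 0.04,"translation": [0,0,0],"spin": 0},
    {"jaw": 0.04,"translation": [0,0,0],"spin": 0},
    {"jaw": 0.04,"translation": [0,0,0],"spin": 0}
  ],
  "squeeze": 30
}}

```text
time: 4.43
tool_pos: [639.4, 315.2, 25.5]
tcp_rot: [179.8, -0.1, 94.5]
ft_force: [-1.4, 0.3, 7.5]
finger_gap: 49.6
grip_force: 33.6
```

Emit:
{"fn": "carry_out", "kwargs": {
  "commands": [
    {"jaw": 0.04,"translation": [0,0,-0.003],"spin": 0},
    {"jaw": 0.04,"translation": [0,0,-0.01],"spin": 0},
    {"jaw": 0.04,"translation": [0,0,-0.02],"spin": 0},
    {"jaw": 0.04,"translation": [0,0,-0.03],"spin": 0},
    {"jaw": 0.04,"translation": [0,0,-0.03],"spin": 0},
    {"jaw": 0.04,"translation": [0,0,-0.03],"spin": 0},
    {"jaw": 0.04,"translation": [0,0,-0.02],"spin": 0},
    {"jaw": 0.04,"translation": [0,0,0],"spin": 0}
  ]
}}

```text
time: 5.1
tool_pos: [640.6, 315.4, 173.2]
tcp_rot: [179.4, -0.2, 94.5]
ft_force: [0.6, 0.1, -0.4]
finger_gap: 49.3
grip_force: 32.4
```

```bash
python3 - <<'E'
from h import *
for i in range(3):
    s=r.sense(); print(s["time"],s["tool_pos"].round(1),s["tcp_rot"].round(2),s["ft_force"].round(2),s["finger_gap"])
    r.snapshot("scene")
S=[wrist(),r.snapshot("scene")]
for q in find("brick_a",BRK,r.sense()["tool_pos"][2]-22+25,S,True): print(*q)
s=r.sense(); print(s["time"],s["tool_pos"].round(1),s["tcp_rot"].round(2),s["ft_force"].round(2),s["finger_gap"])
E
```

```text
5.1 [640.6 315.4 173.2] [179.43  -0.18  94.46] [ 0.59  0.07 -0.45] 49.2553556494234
5.15 [639.6 314.9 169.6] [ 1.7963e+02 -1.1000e-01  9.4460e+01] [ 0.77 -0.01 -2.96] 49.337740786248965
5.2 [638.1 314.3 166.2] [ 1.7989e+02 -3.0000e-02  9.4460e+01] [-0.18 -0.76 -3.6 ] 49.40947663620378
0.84 2 637.81 312.52 -86.0 161.83 0.8
5.45 [636.3 313.7 162.3] [-1.7976e+02  8.0000e-02  9.4470e+01] [ 0.13 -0.05 -2.48] 49.164007885998686
```

Emit:
{"fn": "carry_out", "kwargs": {
  "commands": [
    {"jaw": 0.04,"translation": [-0.0356,-0.0178,0],"spin": 0},
    {"jaw": 0.04,"translation": [-0.0356,-0.0178,0],"spin": 0},
    {"jaw": 0.04,"translation": [-0.0356,-0.0178,0],"spin": 0},
    {"jaw": 0.04,"translation": [-0.0356,-0.0178,0],"spin": 0},
    {"jaw": 0.04,"translation": [-0.0356,-0.0178,0],"spin": 0},
    {"jaw": 0.04,"translation": [-0.0356,-0.0178,0],"spin": 0},
    {"jaw": 0.04,"translation": [-0.0356,-0.0178,0],"spin": 0},
    {"jaw": 0.04,"translation": [-0.0356,-0.0178,0],"spin": 0}
  ]
}}

```text
time: 6.12
tool_pos: [516.1, 17.7, 164.1]
tcp_rot: [-179.9, -0.0, 94.5]
ft_force: [1.9, -0.6, -3.0]
finger_gap: 49.2
grip_force: 32.7
```

Emit:
{"fn": "carry_out", "kwargs": {
  "commands": [
    {"jaw": 0.04,"translation": [-0.0356,-0.0178,0],"spin": 0},
    {"jaw": 0.04,"translation": [-0.0356,-0.0178,0],"spin": 0},
    {"jaw": 0.04,"translation": [-0.0356,-0.0178,0],"spin": 0},
    {"jaw": 0.04,"translation": [-0.0356,-0.0178,0],"spin": 0},
    {"jaw": 0.04,"translation": [-0.0356,-0.0178,0],"spin": 0},
    {"jaw": 0.04,"translation": [-0.0356,-0.0178,0],"spin": 0},
    {"jaw": 0.04,"translation": [-0.0356,-0.0178,0],"spin": 0},
    {"jaw": 0.04,"translation": [-0.0356,-0.0178,0],"spin": 0}
  ]
}}

```text
time: 6.78
tool_pos: [396.5, -277.1, 164.5]
tcp_rot: [-180.0, -0.0, 94.5]
ft_force: [1.4, 0.6, -3.4]
finger_gap: 49.2
grip_force: 32.7
```

Emit:
{"fn": "carry_out", "kwargs": {
  "commands": [
    {"jaw": 0.04,"translation": [0,0,0],"spin": 0.1178},
    {"jaw": 0.04,"translation": [0,0,0],"spin": 0.1178},
    {"jaw": 0.04,"translation": [0,0,0],"spin": 0.1178},
    {"jaw": 0.04,"translation": [0,0,0],"spin": 0.1178},
    {"jaw": 0.04,"translation": [0,0,0],"spin": 0.1178},
    {"jaw": 0.04,"translation": [0,0,0],"spin": 0.1178},
    {"jaw": 0.04,"translation": [0,0,0],"spin": 0.1178},
    {"jaw": 0.04,"translation": [0,0,0],"spin": 0.1178}
  ]
}}

```text
time: 7.45
tool_pos: [397.5, -275.5, 164.2]
tcp_rot: [-179.9, 0.0, 40.1]
ft_force: [-0.2, -0.4, -2.7]
finger_gap: 49.4
grip_force: 32.8
```

Emit:
{"fn": "carry_out", "kwargs": {
  "commands": [
    {"jaw": 0.04,"translation": [0,0,0],"spin": 0.1178},
    {"jaw": 0.04,"translation": [0,0,0],"spin": 0.1178},
    {"jaw": 0.04,"translation": [0,0,0],"spin": 0.1178},
    {"jaw": 0.04,"translation": [0,0,0],"spin": 0.1178},
    {"jaw": 0.04,"translation": [0,0,0],"spin": 0.1178},
    {"jaw": 0.04,"translation": [0,0,0],"spin": 0.1178},
    {"jaw": 0.04,"translation": [0,0,0],"spin": 0},
    {"jaw": 0.04,"translation": [0,0,0],"spin": 0}
  ]
}}

```text
time: 8.12
tool_pos: [397.7, -275.5, 164.5]
tcp_rot: [-179.9, 0.1, 0.2]
ft_force: [-0.3, -0.3, -2.8]
finger_gap: 49.3
grip_force: 32.8
```

```bash
cat >> h.py <<'E'
def pose(n=6):
    v=[]
    for i in range(n):
        s=r.sense(); v.append(np.r_[s["tool_pos"],s["tcp_rot"][2],s["ft_force"][2],s["finger_gap"]])
        if i<n-1: r.snapshot("scene")
    print("t",s["time"],"mean",np.mean(v,0).round(2),"spread",np.ptp(v,axis=0).round(2))
def tray(net,d,z,S,fz=False):
    v=[]
    for s in S:
        q=r.regions_of(s,net)
        if not q: continue
        m=cv2.morphologyEx(q[0]["pixels"].astype(np.uint8),cv2.MORPH_OPEN,np.ones((11,11),np.uint8))>0; v.append((s,m)); print(q[0]["score"],m.sum(),np.ptp(np.argwhere(m),axis=0))
    return v
E
python3 - <<'E'
from h import *
pose(4)
s=wrist(); t=r.snapshot("top"); cv2.imwrite("pics/w2.png",s["pixels"])
v=tray("hearth",0,0,[s,t])
for q in find("brick_a",BRK,168,[s]): print(*q)
E
```

```text
t 8.2667 mean [ 3.9777e+02 -2.7563e+02  1.6474e+02  1.9000e-01 -2.6600e+00  4.9440e+01] spread [0.22 0.2  0.46 0.07 0.95 0.4 ]
0.65 13544 [227  75]
0.56 1105 [94 71]
0.69 1 468.82 -275.81 0.92 168.0 0.82
```

View pics/w2.png

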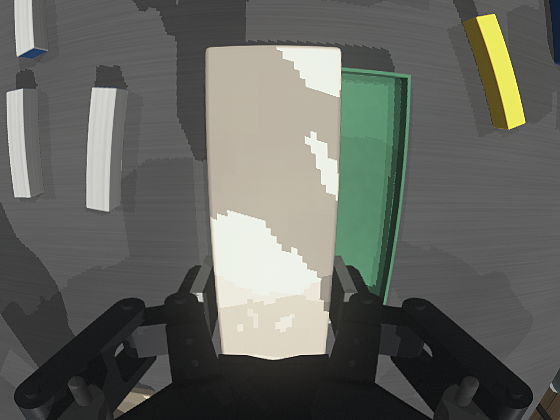

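The wrist picture shows the brick held at (275,200) above the pan, with the pan's right wall from (410,74) to (388,300). I check the pan position from that rim corner.

```bash
python3 - <<'E'
from h import *
s=wrist()
m=colour(s,(60,60,30),(95,255,255))
ys=np.arange(100,291,20); P=np.array([ray(s,(np.where(m[y])[0].max()+.5,y),30) for y in ys])
k=np.polyfit(P[:,0],P[:,1],1); print("right rim outer y at x=400:",np.polyval(k,400).round(1),"slope deg",np.degrees(np.arctan(k[0])).round(2))
xs=np.arange(350,401,10); Q=np.array([ray(s,(x,np.where(m[:,x])[0].min()-.5),30) for x in xs]); print("far rim",Q[:,:2].round(1))
b=[np.where(s["pixels"][y,:,0].astype(int)>120)[0] for y in (60,150)]
# brick top edges at z of brick top
for y,(l,rr) in ((60,(208,341)),(150,(207.5,340))): print(ray(s,(l,y),193)[:2].round(1),ray(s,(rr,y),193)[:2].round(1))
print("brick far top edge",ray(s,(275,45),193).round(1))
E
```

```text
right rim outer y at x=400: -396.8 slope deg -0.9
far rim [[ 516.8 -342.5]
 [ 516.6 -351.4]
 [ 516.4 -360.4]
 [ 516.3 -369.6]
 [ 516.3 -379. ]
 [ 515.5 -388.7]]
[ 493.2 -254.1] [ 493.2 -300.8]
[ 460.7 -253.4] [ 460.7 -300.9]
brick far top edge [ 498.  -277.6  193. ]
```

Emit:
{"fn": "carry_out", "kwargs": {
  "commands": [
    {"jaw": 0.04,"translation": [0.003,0,0.01],"spin": 0.019},
    {"jaw": 0.04,"translation": [0,0,0.02],"spin": 0},
    {"jaw": 0.04,"translation": [0,0,0.03],"spin": 0},
    {"jaw": 0.04,"translation": [0,0,0.03],"spin": 0},
    {"jaw": 0.04,"translation": [0,0,0.02],"spin": 0},
    {"jaw": 0.04,"translation": [0,0,0.008],"spin": 0},
    {"jaw": 0.04,"translation": [0,0,0.002],"spin": 0},
    {"jaw": 0.04,"translation": [0,0,0],"spin": 0}
  ]
}}

```text
time: 9.23
tool_pos: [401.0, -275.8, 45.1]
tcp_rot: [-180.0, 0.0, -1.1]
ft_force: [-0.2, 0.4, -2.3]
finger_gap: 49.5
grip_force: 32.8
```

Emit:
{"fn": "carry_out", "kwargs": {
  "commands": [
    {"jaw": 0.04,"translation": [0,0,0],"spin": 0},
    {"jaw": 0.04,"translation": [0,0,0.002],"spin": 0},
    {"jaw": 0.04,"translation": [0,0,0.002],"spin": 0},
    {"jaw": 0.04,"translation": [0,0,0.002],"spin": 0},
    {"jaw": 0.04,"translation": [0,0,0.001],"spin": 0},
    {"jaw": 0.04,"translation": [0,0,0],"spin": 0},
    {"jaw": 0.04,"translation": [0,0,0],"spin": 0},
    {"jaw": 0.04,"translation": [0,0,0],"spin": 0}
  ]
}}

```text
time: 9.9
tool_pos: [401.6, -276.3, 39.4]
tcp_rot: [180.0, -0.1, -1.1]
ft_force: [-2.4, 2.1, 6.1]
finger_gap: 49.4
grip_force: 30.9
```

```bash
python3 - <<'E'
from h import *
pose(3)
E
```

```text
t 10.0 mean [ 401.57 -276.26   39.45   -1.11    5.48   49.39] spread [0.02 0.02 0.01 0.01 1.45 0.43]
```

Emit:
{"fn": "carry_out", "kwargs": {
  "commands": [
    {"jaw": 0.062,"translation": [0,0,0],"spin": 0},
    {"jaw": 0.062,"translation": [0,0,0],"spin": 0},
    {"jaw": 0.062,"translation": [0,0,0],"spin": 0},
    {"jaw": 0.062,"translation": [0,0,0],"spin": 0},
    {"jaw": 0.062,"translation": [0,0,-0.002],"spin": 0},
    {"jaw": 0.062,"translation": [0,0,-0.01],"spin": 0},
    {"jaw": 0.062,"translation": [0,0,-0.02],"spin": 0},
    {"jaw": 0.062,"translation": [0,0,-0.03],"spin": 0}
  ]
}}

```text
time: 10.67
tool_pos: [399.3, -274.4, 99.0]
tcp_rot: [-179.8, 0.2, -1.1]
ft_force: [0.9, -0.6, 0.3]
finger_gap: 61.5
grip_force: 0.0
```

Emit:
{"fn": "carry_out", "kwargs": {
  "commands": [
    {"jaw": 0.085,"translation": [0,0,-0.035],"spin": 0},
    {"jaw": 0.085,"translation": [0,0,-0.035],"spin": 0},
    {"jaw": 0.085,"translation": [0,0,-0.035],"spin": 0},
    {"jaw": 0.085,"translation": [0,0,-0.025],"spin": 0},
    {"jaw": 0.085,"translation": [0,0,0],"spin": -0.12},
    {"jaw": 0.085,"translation": [0,0,0],"spin": -0.12},
    {"jaw": 0.085,"translation": [0,0,0],"spin": -0.12},
    {"jaw": 0.085,"translation": [0,0,0],"spin": -0.12}
  ]
}}

```text
time: 11.33
tool_pos: [401.1, -275.9, 231.5]
tcp_rot: [179.9, -0.0, 26.7]
ft_force: [-0.1, -0.0, -0.3]
finger_gap: 85.2
grip_force: 0.0
```

Emit:
{"fn": "carry_out", "kwargs": {
  "commands": [
    {"jaw": 0.085,"translation": [0,0,0],"spin": -0.12},
    {"jaw": 0.085,"translation": [0,0,0],"spin": -0.12},
    {"jaw": 0.085,"translation": [0,0,0],"spin": -0.12},
    {"jaw": 0.085,"translation": [0,0,0],"spin": -0.12},
    {"jaw": 0.085,"translation": [0,0,0],"spin": -0.12},
    {"jaw": 0.085,"translation": [0,0,0],"spin": -0.12},
    {"jaw": 0.085,"translation": [0,0,0],"spin": -0.12},
    {"jaw": 0.085,"translation": [0,0,0],"spin": -0.12}
  ]
}}

```text
time: 12.0
tool_pos: [401.0, -275.8, 231.2]
tcp_rot: [180.0, 0.0, 81.7]
ft_force: [-0.2, -0.3, 0.1]
finger_gap: 85.1
grip_force: 0.0
```

Emit:
{"fn": "carry_out", "kwargs": {
  "commands": [
    {"jaw": 0.085,"translation": [0,0,0],"spin": -0.08},
    {"jaw": 0.085,"translation": [-0.003,0.0343,0],"spin": 0},
    {"jaw": 0.085,"translation": [-0.003,0.0343,0],"spin": 0},
    {"jaw": 0.085,"translation": [-0.003,0.0343,0],"spin": 0},
    {"jaw": 0.085,"translation": [-0.003,0.0343,0],"spin": 0},
    {"jaw": 0.085,"translation": [-0.003,0.0343,0],"spin": 0},
    {"jaw": 0.085,"translation": [-0.003,0.0343,0],"spin": 0},
    {"jaw": 0.085,"translation": [-0.003,0.0343,0],"spin": 0}
  ]
}}

```text
time: 12.67
tool_pos: [640.6, -313.6, 231.0]
tcp_rot: [180.0, 0.0, 86.0]
ft_force: [0.0, -0.3, 1.5]
finger_gap: 84.9
grip_force: 0.0
```

```bash
python3 - <<'E'
from h import *
pose(4)
s=wrist(); cv2.imwrite("pics/w3.png",s["pixels"]); c=r.snapshot("scene")
for q in find("brick_a",BRK,25,[s]): print(*q)
for q in find("brick_a",BRK,25,[s,c],True): print(*q)
E
```

```text
t 12.8167 mean [ 641.9  -313.25  227.91   86.04   -0.77   85.06] spread [4.74 0.69 4.73 0.1  5.35 0.39]
0.69 1 395.38 -278.55 -1.06 25.0 0.97
0.69 2 400.35 -277.47 -1.08 33.74 0.95
```

View pics/w3.png

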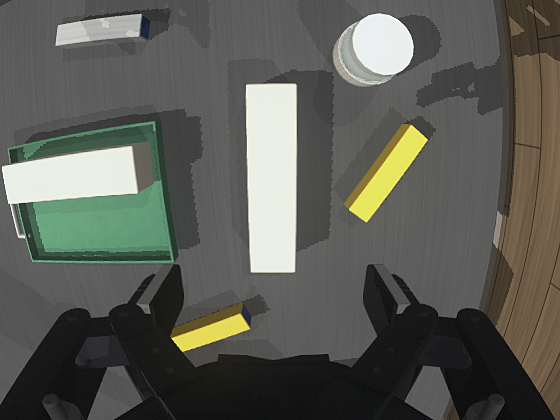

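The wrist view shows brick A flat in the pan at (75,172). Brick B is at (271,178), which the network missed, and a yellow look-alike is at (210,328). I segment brick B by colour.

```bash
python3 - <<'E'
from h import *
s=wrist(); h=cv2.cvtColor(s["pixels"],cv2.COLOR_BGR2HSV)
m=((h[...,2]>170)&(h[...,1]<45)).astype(np.uint8); n,l=cv2.connectedComponents(m); m=l==l[178,271]
print(m.sum(), fit([(s,m)],640,-313,86,25,BRK), fit([(s,m)],640,-313,86,25,BRK,True))
print("yellow ends",ray(s,(250,318),14).round(),ray(s,(170,345),14).round(), ray(s,(348,210),14).round())
pose(4)
E
```

```text
8949 [ 640.33 -308.45   86.43   25.      0.96] [ 639.85 -308.26   86.48   18.99    0.99]
yellow ends [ 596. -497.   14.] [ 471. -545.   14.] [ 726. -355.   14.]
t 13.2667 mean [ 6.3859e+02 -3.1385e+02  2.3192e+02  8.5950e+01  3.0000e-02  8.5040e+01] spread [0.21 0.08 0.6  0.01 1.1  0.55]
```

Emit:
{"fn": "carry_out", "kwargs": {
  "commands": [
    {"jaw": 0.085,"translation": [0.005,0.001,0.02],"spin": -0.008},
    {"jaw": 0.085,"translation": [0,0,0.037],"spin": 0},
    {"jaw": 0.085,"translation": [0,0,0.037],"spin": 0},
    {"jaw": 0.085,"translation": [0,0,0.037],"spin": 0},
    {"jaw": 0.085,"translation": [0,0,0.035],"spin": 0},
    {"jaw": 0.085,"translation": [0,0,0.025],"spin": 0},
    {"jaw": 0.085,"translation": [0,0,0.014],"spin": 0},
    {"jaw": 0.085,"translation": [0,0,0.004],"spin": 0}
  ]
}}

```text
time: 13.93
tool_pos: [638.1, -307.6, 17.8]
tcp_rot: [-179.7, -0.1, 86.4]
ft_force: [-0.0, 0.6, -0.1]
finger_gap: 84.9
grip_force: 0.0
```

Emit:
{"fn": "carry_out", "kwargs": {
  "commands": [
    {"jaw": 0.085,"translation": [0,0,0],"spin": 0},
    {"jaw": 0.085,"translation": [0,0,0],"spin": 0},
    {"jaw": 0.04,"translation": [0,0,0],"spin": 0},
    {"jaw": 0.04,"translation": [0,0,0],"spin": 0},
    {"jaw": 0.04,"translation": [0,0,0],"spin": 0},
    {"jaw": 0.04,"translation": [0,0,0],"spin": 0},
    {"jaw": 0.04,"translation": [0,0,0],"spin": 0},
    {"jaw": 0.04,"translation": [0,0,0],"spin": 0}
  ],
  "squeeze": 30
}}

```text
time: 14.6
tool_pos: [641.3, -309.4, 23.4]
tcp_rot: [179.9, 0.1, 86.4]
ft_force: [-1.9, 0.1, 7.5]
finger_gap: 49.6
grip_force: 33.2
```

Emit:
{"fn": "carry_out", "kwargs": {
  "commands": [
    {"jaw": 0.04,"translation": [0,0,0],"spin": 0},
    {"jaw": 0.04,"translation": [0,0,0],"spin": 0},
    {"jaw": 0.04,"translation": [0,0,-0.005],"spin": 0},
    {"jaw": 0.04,"translation": [0,0,-0.015],"spin": 0},
    {"jaw": 0.04,"translation": [0,0,-0.03],"spin": 0},
    {"jaw": 0.04,"translation": [0,0,-0.03],"spin": 0},
    {"jaw": 0.04,"translation": [0,0,-0.03],"spin": 0},
    {"jaw": 0.04,"translation": [0,0,-0.02],"spin": 0}
  ]
}}

```text
time: 15.27
tool_pos: [641.4, -309.2, 156.1]
tcp_rot: [179.8, 0.1, 86.4]
ft_force: [0.1, -0.8, -1.8]
finger_gap: 49.7
grip_force: 32.3
```

```bash
python3 - <<'E'
from h import *
pose(5)
E
```

```text
t 15.4667 mean [ 642.07 -309.57  156.32   86.44   -2.13   49.48] spread [2.74 1.51 9.37 0.01 6.88 0.6 ]
```

Emit:
{"fn": "carry_out", "kwargs": {
  "commands": [
    {"jaw": 0.04,"translation": [0,0,0],"spin": 0.1175},
    {"jaw": 0.04,"translation": [0,0,0],"spin": 0.1175},
    {"jaw": 0.04,"translation": [0,0,0],"spin": 0.1175},
    {"jaw": 0.04,"translation": [0,0,0],"spin": 0.1175},
    {"jaw": 0.04,"translation": [0,0,0],"spin": 0.1175},
    {"jaw": 0.04,"translation": [0,0,0],"spin": 0.1175},
    {"jaw": 0.04,"translation": [0,0,0],"spin": 0.1175},
    {"jaw": 0.04,"translation": [0,0,0],"spin": 0.1175}
  ]
}}

```text
time: 16.13
tool_pos: [638.7, -307.7, 147.2]
tcp_rot: [-179.7, 0.2, 32.2]
ft_force: [1.0, 0.2, -2.7]
finger_gap: 49.5
grip_force: 32.2
```

Emit:
{"fn": "carry_out", "kwargs": {
  "commands": [
    {"jaw": 0.04,"translation": [0,0,0],"spin": 0.1175},
    {"jaw": 0.04,"translation": [0,0,0],"spin": 0.1175},
    {"jaw": 0.04,"translation": [0,0,0],"spin": 0.1175},
    {"jaw": 0.04,"translation": [0,0,0],"spin": 0.1175},
    {"jaw": 0.04,"translation": [0,0,0],"spin": 0.1175},
    {"jaw": 0.04,"translation": [-0.02,0.004,0],"spin": 0},
    {"jaw": 0.04,"translation": [-0.034,0.007,0],"spin": 0},
    {"jaw": 0.04,"translation": [-0.034,0.007,0],"spin": 0}
  ]
}}

```text
time: 16.8
tool_pos: [549.9, -323.5, 147.2]
tcp_rot: [-179.8, 0.3, -1.0]
ft_force: [0.1, -0.4, -2.2]
finger_gap: 49.5
grip_force: 32.3
```

Emit:
{"fn": "carry_out", "kwargs": {
  "commands": [
    {"jaw": 0.04,"translation": [-0.036,0.007,0],"spin": 0},
    {"jaw": 0.04,"translation": [-0.036,0.007,0],"spin": 0},
    {"jaw": 0.04,"translation": [-0.036,0.007,0],"spin": 0},
    {"jaw": 0.04,"translation": [-0.028,0.005,0],"spin": 0},
    {"jaw": 0.04,"translation": [-0.015,0.003,0],"spin": 0},
    {"jaw": 0.04,"translation": [0,0,0],"spin": 0},
    {"jaw": 0.04,"translation": [0,0,0],"spin": 0},
    {"jaw": 0.04,"translation": [0,0,0],"spin": 0}
  ]
}}

```text
time: 17.47
tool_pos: [400.4, -350.4, 149.7]
tcp_rot: [-179.9, 0.1, -1.1]
ft_force: [0.4, 0.1, -4.0]
finger_gap: 49.3
grip_force: 32.3
```

```bash
python3 - <<'E'
from h import *
pose(5)
s=wrist(); cv2.imwrite("pics/w4.png",s["pixels"])
t=r.snapshot("scene")
for q in find("brick_a",BRK,39,[t]): print(*q)
E
```

```text
t 17.6667 mean [ 400.94 -350.57  150.34   -1.04   -3.3    49.41] spread [0.83 0.31 1.06 0.07 1.18 0.27]
0.92 1 342.27 -447.4 -1.64 39.0 0.75
0.66 1 403.0 -273.64 0.89 39.0 0.86
```

View pics/w4.png

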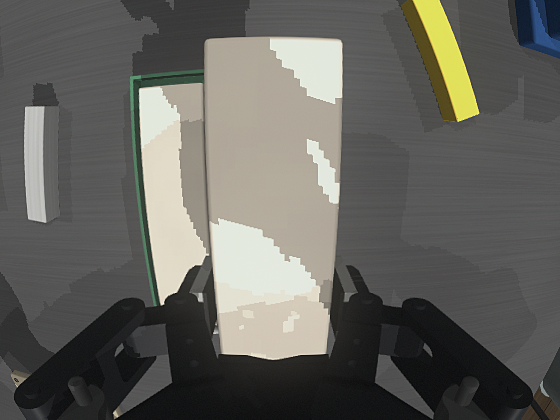

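The wrist view shows brick B held at (275,200), with brick A beside it at (170,190), a clear gap to its left, and the jaws square to the pan. Lowering it now.

Emit:
{"fn": "carry_out", "kwargs": {
  "commands": [
    {"jaw": 0.04,"translation": [0,0.001,0.01],"spin": 0},
    {"jaw": 0.04,"translation": [0,0,0.02],"spin": 0},
    {"jaw": 0.04,"translation": [0,0,0.025],"spin": 0},
    {"jaw": 0.04,"translation": [0,0,0.025],"spin": 0},
    {"jaw": 0.04,"translation": [0,0,0.015],"spin": 0},
    {"jaw": 0.04,"translation": [0,0,0.008],"spin": 0},
    {"jaw": 0.04,"translation": [0,0,0.002],"spin": 0},
    {"jaw": 0.04,"translation": [0,0,0],"spin": 0}
  ]
}}

```text
time: 18.48
tool_pos: [400.4, -352.0, 45.8]
tcp_rot: [-180.0, 0.0, -1.1]
ft_force: [0.8, -1.0, -3.4]
finger_gap: 49.4
grip_force: 32.2
```

Emit:
{"fn": "carry_out", "kwargs": {
  "commands": [
    {"jaw": 0.04,"translation": [0,0,0],"spin": 0},
    {"jaw": 0.04,"translation": [0,0,0.002],"spin": 0},
    {"jaw": 0.04,"translation": [0,0,0.002],"spin": 0},
    {"jaw": 0.04,"translation": [0,0,0.002],"spin": 0},
    {"jaw": 0.04,"translation": [0,0,0.001],"spin": 0},
    {"jaw": 0.04,"translation": [0,0,0],"spin": 0},
    {"jaw": 0.04,"translation": [0,0,0],"spin": 0},
    {"jaw": 0.04,"translation": [0,0,0],"spin": 0}
  ]
}}

```text
time: 19.15
tool_pos: [400.6, -352.2, 39.4]
tcp_rot: [180.0, -0.0, -1.1]
ft_force: [-0.3, 0.2, -2.2]
finger_gap: 49.5
grip_force: 32.3
```

```bash
python3 - <<'E'
from h import *
pose(3)
E
```

```text
t 19.25 mean [ 400.59 -352.24   39.37   -1.08   -2.82   49.42] spread [0.05 0.02 0.02 0.   1.46 0.18]
```

Not in contact yet, so I go lower.

Emit:
{"fn": "carry_out", "kwargs": {
  "commands": [
    {"jaw": 0.04,"translation": [0,0,0.001],"spin": 0},
    {"jaw": 0.04,"translation": [0,0,0.001],"spin": 0},
    {"jaw": 0.04,"translation": [0,0,0.001],"spin": 0},
    {"jaw": 0.04,"translation": [0,0,0],"spin": 0},
    {"jaw": 0.04,"translation": [0,0,0],"spin": 0},
    {"jaw": 0.04,"translation": [0,0,0],"spin": 0},
    {"jaw": 0.04,"translation": [0,0,0],"spin": 0},
    {"jaw": 0.04,"translation": [0,0,0],"spin": 0}
  ]
}}

```text
time: 19.92
tool_pos: [400.7, -352.3, 37.4]
tcp_rot: [180.0, -0.0, -1.1]
ft_force: [-3.4, 4.0, 8.9]
finger_gap: 49.4
grip_force: 33.8
```

Emit:
{"fn": "carry_out", "kwargs": {
  "commands": [
    {"jaw": 0.058,"translation": [0,0,0],"spin": 0},
    {"jaw": 0.058,"translation": [0,0,0],"spin": 0},
    {"jaw": 0.058,"translation": [0,0,0],"spin": 0},
    {"jaw": 0.058,"translation": [0,0,0],"spin": 0},
    {"jaw": 0.058,"translation": [0,0,-0.002],"spin": 0},
    {"jaw": 0.058,"translation": [0,0,-0.01],"spin": 0},
    {"jaw": 0.058,"translation": [0,0,-0.02],"spin": 0},
    {"jaw": 0.058,"translation": [0,0,-0.03],"spin": 0}
  ]
}}

```text
time: 20.58
tool_pos: [399.0, -350.5, 96.8]
tcp_rot: [-179.8, 0.2, -1.1]
ft_force: [1.4, 0.8, 0.6]
finger_gap: 57.9
grip_force: 0.0
```

Emit:
{"fn": "carry_out", "kwargs": {
  "commands": [
    {"jaw": 0.058,"translation": [0,0,-0.035],"spin": 0},
    {"jaw": 0.058,"translation": [0,0,-0.035],"spin": 0},
    {"jaw": 0.058,"translation": [0,0,-0.03],"spin": 0},
    {"jaw": 0.058,"translation": [0,0,-0.02],"spin": 0},
    {"jaw": 0.058,"translation": [0,-0.035,0],"spin": 0},
    {"jaw": 0.058,"translation": [0,-0.035,0],"spin": 0},
    {"jaw": 0.058,"translation": [0,-0.035,0],"spin": 0},
    {"jaw": 0.058,"translation": [0,-0.035,0],"spin": 0}
  ]
}}

```text
time: 21.25
tool_pos: [403.0, -211.0, 219.3]
tcp_rot: [180.0, -0.1, -1.1]
ft_force: [0.9, 1.2, -0.1]
finger_gap: 58.2
grip_force: 0.0
```

Emit:
{"fn": "carry_out", "kwargs": {
  "commands": [
    {"jaw": 0.058,"translation": [0.01,-0.03,0],"spin": 0},
    {"jaw": 0.058,"translation": [0.01,-0.02,0],"spin": 0},
    {"jaw": 0.058,"translation": [0,0,0],"spin": 0},
    {"jaw": 0.058,"translation": [0,0,0],"spin": 0},
    {"jaw": 0.058,"translation": [0,0,0],"spin": 0},
    {"jaw": 0.058,"translation": [0,0,0],"spin": 0},
    {"jaw": 0.058,"translation": [0,0,0],"spin": 0},
    {"jaw": 0.058,"translation": [0,0,0],"spin": 0}
  ]
}}

```text
time: 21.92
tool_pos: [423.8, -163.4, 218.3]
tcp_rot: [180.0, 0.0, -1.2]
ft_force: [-0.0, 0.1, -0.1]
finger_gap: 58.1
grip_force: 0.0
```

```bash
python3 - <<'E'
from h import *
pose(5)
s=wrist(); t=r.snapshot("scene"); p=r.snapshot("top"); cv2.imwrite("pics/w5.png",np.hstack([s["pixels"],p["pixels"]])[::1,::1]); cv2.imwrite("pics/w5.png",cv2.resize(cv2.imread("pics/w5.png"),(800,300)))
for q in find("bar_a",BAR,14,[s]): print("w",*q)
for q in find("bar_a",BAR,14,[t,p],True): print("st",*q)
for q in find("bar_a",BAR,14,[p]): print("top",*q)
for q in find("brick_a",BRK,39,[p]): print("brk",*q)
E
```

```text
t 22.1167 mean [ 4.2391e+02 -1.6317e+02  2.1823e+02 -1.1500e+00  2.3000e-01  5.8070e+01] spread [0.17 0.5  0.08 0.05 0.58 0.44]
w 0.72 1 464.03 2.64 -2.21 14.0 0.92
w 0.7 1 448.54 -110.92 -8.35 14.0 0.93
w 0.56 1 622.47 -5.32 11.11 14.0 0.92
w 0.55 1 455.02 113.78 -9.27 14.0 0.95
w 0.53 1 440.45 -283.74 -13.31 14.0 0.38
st 0.98 1 446.16 -108.84 -4.98 14.0 0.85
st 0.95 2 461.42 1.19 -0.52 6.72 0.91
st 0.76 2 451.83 112.15 -10.37 7.76 0.92
st 0.75 2 621.11 -5.95 10.46 8.96 0.93
top 0.7 1 620.42 -5.94 9.77 14.0 0.92
top 0.61 1 460.7 0.1 -0.56 14.0 0.93
top 0.56 1 451.34 110.54 -10.74 14.0 0.9
brk 0.55 1 508.34 -108.5 -1.0 39.0 0.02
brk 0.52 1 332.25 -243.42 55.63 39.0 0.02
brk 0.42 1 504.69 -374.8 -68.91 39.0 0.07
```

View pics/w5.png

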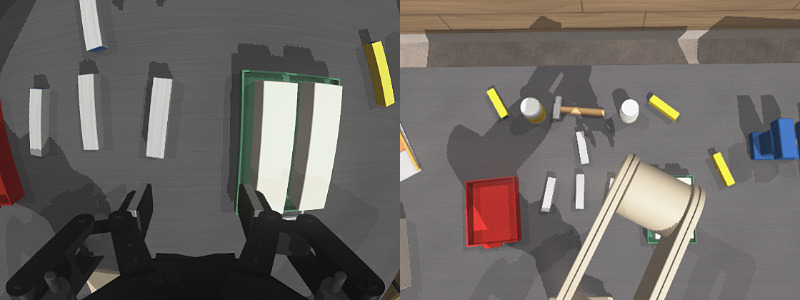

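The left half shows both bricks flat in the pan, side by side. The right half shows the top view, mostly hidden by the arm. The four bars have not moved. First bar: (447.5,-111.5), yaw -8.4.

Emit:
{"fn": "carry_out", "kwargs": {
  "commands": [
    {"jaw": 0.065,"translation": [0,0,0],"spin": 0.063},
    {"jaw": 0.065,"translation": [0,0,0],"spin": 0.063},
    {"jaw": 0.065,"translation": [0.008,-0.0273,0],"spin": 0},
    {"jaw": 0.065,"translation": [0.008,-0.0273,0],"spin": 0},
    {"jaw": 0.065,"translation": [0,0,0.03],"spin": 0},
    {"jaw": 0.065,"translation": [0,0,0.037],"spin": 0},
    {"jaw": 0.065,"translation": [0,0,0.037],"spin": 0},
    {"jaw": 0.065,"translation": [0,0,0.037],"spin": 0}
  ]
}}

```text
time: 23.18
tool_pos: [448.2, -110.7, 76.3]
tcp_rot: [180.0, -0.1, -8.3]
ft_force: [0.1, -0.8, -0.6]
finger_gap: 64.6
grip_force: 0.0
```

Emit:
{"fn": "carry_out", "kwargs": {
  "commands": [
    {"jaw": 0.065,"translation": [0,0,0.027],"spin": 0},
    {"jaw": 0.065,"translation": [0,0,0.019],"spin": 0},
    {"jaw": 0.065,"translation": [0,0,0.012],"spin": 0},
    {"jaw": 0.065,"translation": [0,0,0.008],"spin": 0},
    {"jaw": 0.065,"translation": [0,0,0.004],"spin": 0},
    {"jaw": 0.065,"translation": [0,0,0.002],"spin": 0},
    {"jaw": 0.065,"translation": [0,0,0],"spin": 0},
    {"jaw": 0.065,"translation": [0,0,0],"spin": 0}
  ]
}}

```text
time: 23.85
tool_pos: [448.7, -111.2, 6.3]
tcp_rot: [180.0, -0.1, -8.3]
ft_force: [-0.2, 0.6, 0.2]
finger_gap: 65.3
grip_force: 0.0
```

Emit:
{"fn": "carry_out", "kwargs": {
  "commands": [
    {"jaw": 0.015,"translation": [0,0,0],"spin": 0},
    {"jaw": 0.015,"translation": [0,0,0],"spin": 0},
    {"jaw": 0.015,"translation": [0,0,0],"spin": 0},
    {"jaw": 0.015,"translation": [0,0,0],"spin": 0},
    {"jaw": 0.015,"translation": [0,0,0],"spin": 0},
    {"jaw": 0.015,"translation": [0,0,0],"spin": 0},
    {"jaw": 0.015,"translation": [0,0,0],"spin": 0},
    {"jaw": 0.015,"translation": [0,0,0],"spin": 0}
  ],
  "squeeze": 70
}}

```text
time: 24.52
tool_pos: [448.6, -110.9, 6.2]
tcp_rot: [-180.0, -0.1, -8.3]
ft_force: [-0.7, 2.2, 6.7]
finger_gap: 26.5
grip_force: 70.7
```

Emit:
{"fn": "carry_out", "kwargs": {
  "commands": [
    {"jaw": 0.015,"translation": [0,0,-0.003],"spin": 0},
    {"jaw": 0.015,"translation": [0,0,-0.01],"spin": 0},
    {"jaw": 0.015,"translation": [0,0,-0.02],"spin": 0},
    {"jaw": 0.015,"translation": [0,0,-0.03],"spin": 0},
    {"jaw": 0.015,"translation": [0,0,-0.03],"spin": 0},
    {"jaw": 0.015,"translation": [0,0,-0.02],"spin": 0},
    {"jaw": 0.015,"translation": [0,0,-0.01],"spin": 0},
    {"jaw": 0.015,"translation": [0,0,0],"spin": 0}
  ]
}}

```text
time: 25.18
tool_pos: [449.2, -111.5, 130.9]
tcp_rot: [179.9, -0.2, -8.3]
ft_force: [1.9, -1.0, -6.8]
finger_gap: 26.6
grip_force: 70.2
```

Emit:
{"fn": "carry_out", "kwargs": {
  "commands": [
    {"jaw": 0.015,"translation": [0,0,0],"spin": 0},
    {"jaw": 0.015,"translation": [0,0,0],"spin": 0},
    {"jaw": 0.015,"translation": [0,0,0],"spin": 0},
    {"jaw": 0.015,"translation": [0,0,0],"spin": 0},
    {"jaw": 0.015,"translation": [0,0,0],"spin": 0},
    {"jaw": 0.015,"translation": [0,0,0],"spin": 0},
    {"jaw": 0.015,"translation": [0,0,0],"spin": 0},
    {"jaw": 0.015,"translation": [0,0,0],"spin": 0}
  ]
}}

```text
time: 25.85
tool_pos: [447.8, -110.9, 128.1]
tcp_rot: [-180.0, 0.0, -8.3]
ft_force: [0.6, -0.3, -7.1]
finger_gap: 26.8
grip_force: 70.1
```

```bash
python3 - <<'E'
from h import *
pose(6)
s=wrist(); cv2.imwrite("pics/w6.png",s["pixels"])
E
```

```text
t 26.1 mean [ 447.88 -110.9   128.28   -8.3    -6.98   26.57] spread [0.13 0.04 0.22 0.01 0.97 0.57]
```

Weight is 7.0 N, so this one is solid. It goes to the far slot on the bricks.

Emit:
{"fn": "carry_out", "kwargs": {
  "commands": [
    {"jaw": 0.015,"translation": [0.0096,0.0331,0],"spin": 0},
    {"jaw": 0.015,"translation": [0.0096,0.0331,0],"spin": 0},
    {"jaw": 0.015,"translation": [0.0096,0.0331,0],"spin": 0},
    {"jaw": 0.015,"translation": [0.0096,0.0331,0],"spin": 0},
    {"jaw": 0.015,"translation": [0.0096,0.0331,0],"spin": 0},
    {"jaw": 0.015,"translation": [0.0096,0.0331,0],"spin": 0},
    {"jaw": 0.015,"translation": [0,0,0],"spin": -0.1212},
    {"jaw": 0.015,"translation": [0,0,0],"spin": -0.1212}
  ]
}}

```text
time: 26.82
tool_pos: [475.9, -318.0, 127.9]
tcp_rot: [-180.0, 0.0, 5.7]
ft_force: [0.0, 0.8, -7.0]
finger_gap: 26.4
grip_force: 71.6
```

Emit:
{"fn": "carry_out", "kwargs": {
  "commands": [
    {"jaw": 0.015,"translation": [0,0,0],"spin": -0.1212},
    {"jaw": 0.015,"translation": [0,0,0],"spin": -0.1212},
    {"jaw": 0.015,"translation": [0,0,0],"spin": -0.1212},
    {"jaw": 0.015,"translation": [0,0,0],"spin": -0.1212},
    {"jaw": 0.015,"translation": [0,0,0],"spin": -0.1212},
    {"jaw": 0.015,"translation": [0,0,0],"spin": -0.1212},
    {"jaw": 0.015,"translation": [0,0,0],"spin": -0.1212},
    {"jaw": 0.015,"translation": [0,0,0],"spin": -0.1212}
  ]
}}

```text
time: 27.48
tool_pos: [476.1, -315.7, 128.1]
tcp_rot: [-180.0, -0.0, 61.5]
ft_force: [0.4, 0.3, -6.6]
finger_gap: 26.8
grip_force: 71.6
```

Emit:
{"fn": "carry_out", "kwargs": {
  "commands": [
    {"jaw": 0.015,"translation": [0,0,0],"spin": -0.1212},
    {"jaw": 0.015,"translation": [0,0,0],"spin": -0.1212},
    {"jaw": 0.015,"translation": [0,0,0],"spin": -0.1212},
    {"jaw": 0.015,"translation": [0,0,0],"spin": -0.1212},
    {"jaw": 0.015,"translation": [0,0,0],"spin": 0},
    {"jaw": 0.015,"translation": [0,0,0],"spin": 0},
    {"jaw": 0.015,"translation": [0,0,0],"spin": 0},
    {"jaw": 0.015,"translation": [0,0,0],"spin": 0}
  ]
}}

```text
time: 28.15
tool_pos: [476.1, -315.7, 128.2]
tcp_rot: [-180.0, -0.0, 88.7]
ft_force: [-0.6, 0.3, -6.6]
finger_gap: 26.3
grip_force: 71.6
```

```bash
python3 - <<'E'
from h import *
pose(4)
s=wrist(); cv2.imwrite("pics/w7.png",s["pixels"])
E
```

```text
t 28.3 mean [ 476.17 -315.72  128.25   88.8    -7.52   26.38] spread [0.04 0.02 0.06 0.09 1.82 0.31]
```

View pics/w7.png

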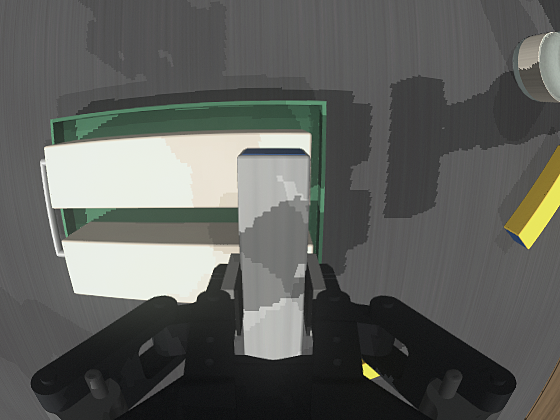

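The bar hangs level over both bricks, with its end at (273,155). The bricks are at rows 170 and 270 with a gap between them. Lowering.

Emit:
{"fn": "carry_out", "kwargs": {
  "commands": [
    {"jaw": 0.015,"translation": [0,0,0.01],"spin": 0},
    {"jaw": 0.015,"translation": [0,0,0.016],"spin": 0},
    {"jaw": 0.015,"translation": [0,0,0.013],"spin": 0},
    {"jaw": 0.015,"translation": [0,0,0.007],"spin": 0},
    {"jaw": 0.015,"translation": [0,0,0.004],"spin": 0},
    {"jaw": 0.015,"translation": [0,0,0.002],"spin": 0},
    {"jaw": 0.015,"translation": [0,0,0.001],"spin": 0},
    {"jaw": 0.015,"translation": [0,0,0],"spin": 0}
  ]
}}

```text
time: 29.02
tool_pos: [476.5, -316.0, 75.7]
tcp_rot: [180.0, 0.0, 88.9]
ft_force: [0.5, -0.1, -7.7]
finger_gap: 26.5
grip_force: 71.5
```

Emit:
{"fn": "carry_out", "kwargs": {
  "commands": [
    {"jaw": 0.015,"translation": [0,0,0.001],"spin": 0},
    {"jaw": 0.015,"translation": [0,0,0.001],"spin": 0},
    {"jaw": 0.015,"translation": [0,0,0.001],"spin": 0},
    {"jaw": 0.015,"translation": [0,0,0.001],"spin": 0},
    {"jaw": 0.015,"translation": [0,0,0.0005],"spin": 0},
    {"jaw": 0.015,"translation": [0,0,0],"spin": 0},
    {"jaw": 0.015,"translation": [0,0,0],"spin": 0},
    {"jaw": 0.015,"translation": [0,0,0],"spin": 0}
  ]
}}

```text
time: 29.68
tool_pos: [476.2, -315.7, 70.8]
tcp_rot: [180.0, 0.0, 88.9]
ft_force: [-0.5, -0.0, -7.0]
finger_gap: 26.7
grip_force: 71.5
```

Emit:
{"fn": "carry_out", "kwargs": {
  "commands": [
    {"jaw": 0.015,"translation": [0,0,0.0005],"spin": 0},
    {"jaw": 0.015,"translation": [0,0,0.0005],"spin": 0},
    {"jaw": 0.015,"translation": [0,0,0.0005],"spin": 0},
    {"jaw": 0.015,"translation": [0,0,0],"spin": 0},
    {"jaw": 0.015,"translation": [0,0,0],"spin": 0},
    {"jaw": 0.015,"translation": [0,0,0],"spin": 0},
    {"jaw": 0.015,"translation": [0,0,0],"spin": 0},
    {"jaw": 0.015,"translation": [0,0,0],"spin": 0}
  ]
}}

```text
time: 30.35
tool_pos: [476.3, -315.8, 70.2]
tcp_rot: [180.0, 0.0, 88.9]
ft_force: [-2.8, 3.7, 3.7]
finger_gap: 26.7
grip_force: 73.0
```

Emit:
{"fn": "carry_out", "kwargs": {
  "commands": [
    {"jaw": 0.036,"translation": [0,0,0],"spin": 0},
    {"jaw": 0.036,"translation": [0,0,0],"spin": 0},
    {"jaw": 0.036,"translation": [0,0,0],"spin": 0},
    {"jaw": 0.036,"translation": [0,0,0],"spin": 0},
    {"jaw": 0.036,"translation": [0,0,-0.002],"spin": 0},
    {"jaw": 0.036,"translation": [0,0,-0.01],"spin": 0},
    {"jaw": 0.036,"translation": [0,0,-0.03],"spin": 0},
    {"jaw": 0.036,"translation": [0,0,-0.035],"spin": 0}
  ]
}}

```text
time: 31.02
tool_pos: [474.5, -314.4, 145.1]
tcp_rot: [-179.8, -0.2, 88.9]
ft_force: [1.2, -0.5, -0.0]
finger_gap: 36.1
grip_force: 0.0
```

Emit:
{"fn": "carry_out", "kwargs": {
  "commands": [
    {"jaw": 0.065,"translation": [0,0,-0.03],"spin": 0},
    {"jaw": 0.065,"translation": [0,0,-0.03],"spin": 0},
    {"jaw": 0.065,"translation": [0,0,0],"spin": 0.121},
    {"jaw": 0.065,"translation": [0,0,0],"spin": 0.121},
    {"jaw": 0.065,"translation": [0,0,0],"spin": 0.121},
    {"jaw": 0.065,"translation": [0,0,0],"spin": 0.121},
    {"jaw": 0.065,"translation": [0,0,0],"spin": 0.121},
    {"jaw": 0.065,"translation": [0,0,0],"spin": 0.121}
  ]
}}

```text
time: 31.68
tool_pos: [476.3, -315.8, 207.4]
tcp_rot: [179.9, -0.0, 47.0]
ft_force: [-0.8, -0.7, -0.1]
finger_gap: 65.1
grip_force: 0.0
```

Emit:
{"fn": "carry_out", "kwargs": {
  "commands": [
    {"jaw": 0.065,"translation": [0,0,0],"spin": 0.121},
    {"jaw": 0.065,"translation": [0,0,0],"spin": 0.121},
    {"jaw": 0.065,"translation": [0,0,0],"spin": 0.121},
    {"jaw": 0.065,"translation": [0,0,0],"spin": 0.121},
    {"jaw": 0.065,"translation": [0,0,0],"spin": 0.121},
    {"jaw": 0.065,"translation": [0,0,0],"spin": 0.121},
    {"jaw": 0.065,"translation": [0,0,0],"spin": 0.121},
    {"jaw": 0.065,"translation": [-0.0023,-0.0352,0],"spin": 0}
  ]
}}

```text
time: 32.35
tool_pos: [474.4, -284.3, 207.1]
tcp_rot: [179.8, -0.0, -1.9]
ft_force: [1.4, 0.9, 0.2]
finger_gap: 65.0
grip_force: 0.0
```

Emit:
{"fn": "carry_out", "kwargs": {
  "commands": [
    {"jaw": 0.065,"translation": [-0.0023,-0.0352,0],"spin": 0},
    {"jaw": 0.065,"translation": [-0.0023,-0.0352,0],"spin": 0},
    {"jaw": 0.065,"translation": [-0.0023,-0.0352,0],"spin": 0},
    {"jaw": 0.065,"translation": [-0.0023,-0.0352,0],"spin": 0},
    {"jaw": 0.065,"translation": [-0.0023,-0.0352,0],"spin": 0},
    {"jaw": 0.065,"translation": [-0.0023,-0.0352,0],"spin": 0},
    {"jaw": 0.065,"translation": [-0.0023,-0.0352,0],"spin": 0},
    {"jaw": 0.065,"translation": [-0.0023,-0.0352,0],"spin": 0}
  ]
}}

```text
time: 33.02
tool_pos: [462.0, 3.0, 207.5]
tcp_rot: [180.0, -0.1, -1.2]
ft_force: [-0.2, -1.3, -0.1]
finger_gap: 64.9
grip_force: 0.0
```

```bash
python3 - <<'E'
from h import *
pose(6)
s=wrist(); t=r.snapshot("scene")
for q in find("bar_a",BAR,14,[s]): print("w",*q)
for q in find("bar_a",BAR,14,[t]): print("s",*q)
E
```

```text
t 33.2667 mean [ 4.6211e+02  4.0700e+00  2.0734e+02 -1.0600e+00  6.0000e-02  6.5010e+01] spread [0.77 7.37 0.46 0.3  1.32 0.26]
w 0.92 1 465.79 -378.4 -88.16 14.0 0.91
w 0.83 1 463.5 2.77 -1.62 14.0 0.96
w 0.63 1 622.1 -5.48 8.93 14.0 0.97
w 0.56 1 453.88 113.73 -11.01 14.0 0.93
s 0.93 1 620.07 -4.25 10.49 14.0 0.92
s 0.88 1 444.53 -368.47 89.1 14.0 0.89
s 0.76 1 465.23 4.41 0.55 14.0 0.85
s 0.59 1 453.33 115.02 -8.32 14.0 0.89
s 0.47 1 359.64 -294.65 -15.57 14.0 0.44
```

Emit:
{"fn": "carry_out", "kwargs": {
  "commands": [
    {"jaw": 0.065,"translation": [0.001,-0.001,0.02],"spin": 0},
    {"jaw": 0.065,"translation": [0,0,0.035],"spin": 0},
    {"jaw": 0.065,"translation": [0,0,0.037],"spin": 0},
    {"jaw": 0.065,"translation": [0,0,0.037],"spin": 0},
    {"jaw": 0.065,"translation": [0,0,0.03],"spin": 0},
    {"jaw": 0.065,"translation": [0,0,0.02],"spin": 0},
    {"jaw": 0.065,"translation": [0,0,0.011],"spin": 0},
    {"jaw": 0.065,"translation": [0,0,0.006],"spin": 0}
  ]
}}

```text
time: 34.13
tool_pos: [461.9, 1.8, 8.5]
tcp_rot: [-180.0, 0.2, -1.3]
ft_force: [-0.6, -0.0, -0.0]
finger_gap: 65.1
grip_force: 0.0
```

Emit:
{"fn": "carry_out", "kwargs": {
  "commands": [
    {"jaw": 0.065,"translation": [0,0,0.003],"spin": 0},
    {"jaw": 0.065,"translation": [0,0,0],"spin": 0},
    {"jaw": 0.065,"translation": [0,0,0],"spin": 0},
    {"jaw": 0.015,"translation": [0,0,0],"spin": 0},
    {"jaw": 0.015,"translation": [0,0,0],"spin": 0},
    {"jaw": 0.015,"translation": [0,0,0],"spin": 0},
    {"jaw": 0.015,"translation": [0,0,0],"spin": 0},
    {"jaw": 0.015,"translation": [0,0,0],"spin": 0}
  ],
  "squeeze": 70
}}

```text
time: 34.8
tool_pos: [464.2, 2.6, 8.5]
tcp_rot: [-180.0, -0.1, -1.2]
ft_force: [-1.4, 1.1, 6.2]
finger_gap: 26.6
grip_force: 70.4
```

Emit:
{"fn": "carry_out", "kwargs": {
  "commands": [
    {"jaw": 0.015,"translation": [0,0,0],"spin": 0},
    {"jaw": 0.015,"translation": [0,0,0],"spin": 0},
    {"jaw": 0.015,"translation": [0,0,0],"spin": 0},
    {"jaw": 0.015,"translation": [0,0,-0.003],"spin": 0},
    {"jaw": 0.015,"translation": [0,0,-0.01],"spin": 0},
    {"jaw": 0.015,"translation": [0,0,-0.02],"spin": 0},
    {"jaw": 0.015,"translation": [0,0,-0.03],"spin": 0},
    {"jaw": 0.015,"translation": [0,0,-0.03],"spin": 0}
  ]
}}

```text
time: 35.47
tool_pos: [461.1, 2.6, 100.2]
tcp_rot: [-180.0, 0.2, -1.2]
ft_force: [0.6, 1.1, -5.7]
finger_gap: 26.5
grip_force: 69.8
```

Emit:
{"fn": "carry_out", "kwargs": {
  "commands": [
    {"jaw": 0.015,"translation": [0,0,-0.02],"spin": 0},
    {"jaw": 0.015,"translation": [0,0,-0.007],"spin": 0},
    {"jaw": 0.015,"translation": [0,0,0],"spin": 0},
    {"jaw": 0.015,"translation": [0,0,0],"spin": 0},
    {"jaw": 0.015,"translation": [0,0,0],"spin": 0},
    {"jaw": 0.015,"translation": [0,0,0],"spin": 0},
    {"jaw": 0.015,"translation": [0,0,0],"spin": 0},
    {"jaw": 0.015,"translation": [0,0,0],"spin": 0}
  ]
}}

```text
time: 36.13
tool_pos: [462.4, 2.5, 126.1]
tcp_rot: [-180.0, 0.1, -1.2]
ft_force: [0.5, -0.1, -6.5]
finger_gap: 26.7
grip_force: 70.0
```

```bash
python3 - <<'E'
from h import *
pose(6)
E
```

```text
t 36.3833 mean [462.87   2.44 126.73  -1.21  -6.43  26.67] spread [0.74 0.08 1.08 0.   1.22 0.65]
```

About 6.5 N, so solid. It goes to slot 2 at x=426.

Emit:
{"fn": "carry_out", "kwargs": {
  "commands": [
    {"jaw": 0.015,"translation": [-0.0034,0.0353,0],"spin": 0},
    {"jaw": 0.015,"translation": [-0.0034,0.0353,0],"spin": 0},
    {"jaw": 0.015,"translation": [-0.0034,0.0353,0],"spin": 0},
    {"jaw": 0.015,"translation": [-0.0034,0.0353,0],"spin": 0},
    {"jaw": 0.015,"translation": [-0.0034,0.0353,0],"spin": 0},
    {"jaw": 0.015,"translation": [-0.0034,0.0353,0],"spin": 0},
    {"jaw": 0.015,"translation": [-0.0034,0.0353,0],"spin": 0},
    {"jaw": 0.015,"translation": [-0.0034,0.0353,0],"spin": 0}
  ]
}}

```text
time: 37.05
tool_pos: [429.6, -281.2, 127.4]
tcp_rot: [180.0, -0.0, -1.2]
ft_force: [1.3, 0.1, -6.2]
finger_gap: 26.6
grip_force: 70.7
```

Emit:
{"fn": "carry_out", "kwargs": {
  "commands": [
    {"jaw": 0.015,"translation": [-0.0034,0.0353,0],"spin": 0},
    {"jaw": 0.015,"translation": [0,0,0],"spin": -0.121},
    {"jaw": 0.015,"translation": [0,0,0],"spin": -0.121},
    {"jaw": 0.015,"translation": [0,0,0],"spin": -0.121},
    {"jaw": 0.015,"translation": [0,0,0],"spin": -0.121},
    {"jaw": 0.015,"translation": [0,0,0],"spin": -0.121},
    {"jaw": 0.015,"translation": [0,0,0],"spin": -0.121},
    {"jaw": 0.015,"translation": [0,0,0],"spin": -0.121}
  ]
}}

```text
time: 37.72
tool_pos: [425.9, -314.6, 127.2]
tcp_rot: [-180.0, 0.0, 47.7]
ft_force: [-0.7, -0.3, -5.8]
finger_gap: 26.3
grip_force: 71.6
```

Emit:
{"fn": "carry_out", "kwargs": {
  "commands": [
    {"jaw": 0.015,"translation": [0,0,0],"spin": -0.121},
    {"jaw": 0.015,"translation": [0,0,0],"spin": -0.121},
    {"jaw": 0.015,"translation": [0,0,0],"spin": -0.121},
    {"jaw": 0.015,"translation": [0,0,0],"spin": -0.121},
    {"jaw": 0.015,"translation": [0,0,0],"spin": -0.121},
    {"jaw": 0.015,"translation": [0,0,0],"spin": -0.121},
    {"jaw": 0.015,"translation": [0,0,0],"spin": 0},
    {"jaw": 0.015,"translation": [0,0,0],"spin": 0}
  ]
}}

```text
time: 38.38
tool_pos: [425.9, -314.6, 127.2]
tcp_rot: [-180.0, -0.0, 88.7]
ft_force: [-0.2, -0.2, -6.0]
finger_gap: 26.5
grip_force: 71.6
```

```bash
python3 - <<'E'
from h import *
pose(4)
s=wrist(); cv2.imwrite("pics/w8.png",s["pixels"])
E
```

```text
t 38.5333 mean [ 425.9  -314.56  127.25   88.7    -6.4    26.58] spread [0.04 0.02 0.07 0.07 0.79 0.41]
```

View pics/w8.png

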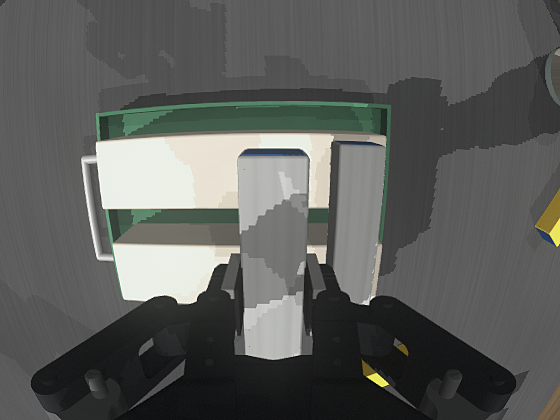

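Bar 1 lies across both bricks at (357,220). Bar 2 hangs beside it at (273,250) with clear finger room. Lowering.

Emit:
{"fn": "carry_out", "kwargs": {
  "commands": [
    {"jaw": 0.015,"translation": [0,0,0.01],"spin": 0},
    {"jaw": 0.015,"translation": [0,0,0.016],"spin": 0},
    {"jaw": 0.015,"translation": [0,0,0.012],"spin": 0},
    {"jaw": 0.015,"translation": [0,0,0.007],"spin": 0},
    {"jaw": 0.015,"translation": [0,0,0.004],"spin": 0},
    {"jaw": 0.015,"translation": [0,0,0.002],"spin": 0},
    {"jaw": 0.015,"translation": [0,0,0],"spin": 0},
    {"jaw": 0.015,"translation": [0,0,0],"spin": 0}
  ]
}}

```text
time: 39.25
tool_pos: [426.2, -314.8, 76.8]
tcp_rot: [180.0, 0.0, 88.9]
ft_force: [0.3, 0.3, -6.9]
finger_gap: 26.5
grip_force: 71.5
```

Emit:
{"fn": "carry_out", "kwargs": {
  "commands": [
    {"jaw": 0.015,"translation": [0,0,0.001],"spin": 0},
    {"jaw": 0.015,"translation": [0,0,0.001],"spin": 0},
    {"jaw": 0.015,"translation": [0,0,0.001],"spin": 0},
    {"jaw": 0.015,"translation": [0,0,0.001],"spin": 0},
    {"jaw": 0.015,"translation": [0,0,0.001],"spin": 0},
    {"jaw": 0.015,"translation": [0,0,0],"spin": 0},
    {"jaw": 0.015,"translation": [0,0,0],"spin": 0},
    {"jaw": 0.015,"translation": [0,0,0],"spin": 0}
  ]
}}

```text
time: 39.92
tool_pos: [426.1, -314.7, 72.6]
tcp_rot: [180.0, 0.0, 88.9]
ft_force: [-4.0, 3.1, 4.1]
finger_gap: 26.5
grip_force: 72.9
```

Emit:
{"fn": "carry_out", "kwargs": {
  "commands": [
    {"jaw": 0.036,"translation": [0,0,0],"spin": 0},
    {"jaw": 0.036,"translation": [0,0,0],"spin": 0},
    {"jaw": 0.036,"translation": [0,0,0],"spin": 0},
    {"jaw": 0.036,"translation": [0,0,0],"spin": 0},
    {"jaw": 0.036,"translation": [0,0,-0.002],"spin": 0},
    {"jaw": 0.036,"translation": [0,0,-0.01],"spin": 0},
    {"jaw": 0.036,"translation": [0,0,-0.033],"spin": 0},
    {"jaw": 0.036,"translation": [0,0,-0.037],"spin": 0}
  ]
}}

```text
time: 40.58
tool_pos: [424.3, -313.1, 152.3]
tcp_rot: [-179.8, -0.2, 88.9]
ft_force: [1.2, 0.5, -0.1]
finger_gap: 35.8
grip_force: 0.0
```

Emit:
{"fn": "carry_out", "kwargs": {
  "commands": [
    {"jaw": 0.065,"translation": [0,0,-0.03],"spin": -0.1175},
    {"jaw": 0.065,"translation": [0,0,-0.02],"spin": -0.1175},
    {"jaw": 0.065,"translation": [0,0,0],"spin": -0.1175},
    {"jaw": 0.065,"translation": [0,0,0],"spin": -0.1175},
    {"jaw": 0.065,"translation": [0,0,0],"spin": -0.1175},
    {"jaw": 0.065,"translation": [0,0,0],"spin": -0.1175},
    {"jaw": 0.065,"translation": [0,0,0],"spin": -0.1175},
    {"jaw": 0.065,"translation": [0,0,0],"spin": -0.1175}
  ]
}}

```text
time: 41.25
tool_pos: [426.0, -314.7, 204.3]
tcp_rot: [-180.0, 0.1, 143.1]
ft_force: [0.3, -0.2, 0.3]
finger_gap: 64.6
grip_force: 0.0
```

Emit:
{"fn": "carry_out", "kwargs": {
  "commands": [
    {"jaw": 0.065,"translation": [0,0,0],"spin": -0.1175},
    {"jaw": 0.065,"translation": [0,0,0],"spin": -0.1175},
    {"jaw": 0.065,"translation": [0,0,0],"spin": -0.1175},
    {"jaw": 0.065,"translation": [0,0,0],"spin": -0.1175},
    {"jaw": 0.065,"translation": [0.0041,0.0356,0],"spin": 0},
    {"jaw": 0.065,"translation": [0.0041,0.0356,0],"spin": 0},
    {"jaw": 0.065,"translation": [0.0041,0.0356,0],"spin": 0},
    {"jaw": 0.065,"translation": [0.0041,0.0356,0],"spin": 0}
  ]
}}

```text
time: 41.92
tool_pos: [435.1, -170.4, 204.2]
tcp_rot: [-180.0, 0.1, 169.6]
ft_force: [0.9, 1.2, 0.3]
finger_gap: 65.1
grip_force: 0.0
```

Emit:
{"fn": "carry_out", "kwargs": {
  "commands": [
    {"jaw": 0.065,"translation": [0.0041,0.0356,0],"spin": 0},
    {"jaw": 0.065,"translation": [0.0041,0.0356,0],"spin": 0},
    {"jaw": 0.065,"translation": [0.0041,0.0356,0],"spin": 0},
    {"jaw": 0.065,"translation": [0.0041,0.0356,0],"spin": 0},
    {"jaw": 0.065,"translation": [0.0041,0.0356,0],"spin": 0},
    {"jaw": 0.065,"translation": [0.0041,0.0356,0],"spin": 0},
    {"jaw": 0.065,"translation": [0.0041,0.0356,0],"spin": 0},
    {"jaw": 0.065,"translation": [0.0041,0.0356,0],"spin": 0}
  ]
}}

```text
time: 42.58
tool_pos: [453.8, 116.4, 204.5]
tcp_rot: [180.0, 0.1, 169.7]
ft_force: [0.0, -0.1, 0.4]
finger_gap: 64.8
grip_force: 0.0
```

```bash
python3 - <<'E'
from h import *
pose(8)
s=wrist(); t=r.snapshot("scene"); cv2.imwrite("pics/w9.png",np.vstack([s["pixels"],]))
for q in find("bar_a",BAR,14,[s]): print("w",*q)
for q in find("bar_a",BAR,14,[t]): print("s",*q)
E
```

```text
t 42.9333 mean [4.5382e+02 1.1649e+02 2.0413e+02 1.6981e+02 3.0000e-02 6.5010e+01] spread [0.3  8.5  0.94 0.37 1.28 0.36]
w 0.72 1 453.62 113.25 -9.87 14.0 0.96
w 0.62 1 653.24 -1.63 3.14 14.0 0.5
s 0.94 1 444.95 -366.28 89.36 14.0 0.93
s 0.8 1 392.14 -365.77 88.6 14.0 0.93
s 0.63 1 622.35 -2.79 9.36 14.0 0.93
s 0.63 1 454.03 114.69 -6.95 14.0 0.83
```

Emit:
{"fn": "carry_out", "kwargs": {
  "commands": [
    {"jaw": 0.065,"translation": [0,0,0.02],"spin": 0},
    {"jaw": 0.065,"translation": [0,0,0.034],"spin": 0},
    {"jaw": 0.065,"translation": [0,0,0.037],"spin": 0},
    {"jaw": 0.065,"translation": [0,0,0.036],"spin": 0},
    {"jaw": 0.065,"translation": [0,0,0.03],"spin": 0},
    {"jaw": 0.065,"translation": [0,0,0.02],"spin": 0},
    {"jaw": 0.065,"translation": [0,0,0.011],"spin": 0},
    {"jaw": 0.065,"translation": [0,0,0.005],"spin": 0}
  ]
}}

```text
time: 43.8
tool_pos: [452.5, 113.9, 8.5]
tcp_rot: [-179.9, -0.2, 169.7]
ft_force: [-0.1, -0.4, 0.9]
finger_gap: 65.0
grip_force: 0.0
```

Emit:
{"fn": "carry_out", "kwargs": {
  "commands": [
    {"jaw": 0.065,"translation": [0,0,0.003],"spin": 0},
    {"jaw": 0.065,"translation": [0,0,0],"spin": 0},
    {"jaw": 0.065,"translation": [0,0,0],"spin": 0},
    {"jaw": 0.015,"translation": [0,0,0],"spin": 0},
    {"jaw": 0.015,"translation": [0,0,0],"spin": 0},
    {"jaw": 0.015,"translation": [0,0,0],"spin": 0},
    {"jaw": 0.015,"translation": [0,0,0],"spin": 0},
    {"jaw": 0.015,"translation": [0,0,0],"spin": 0}
  ],
  "squeeze": 70
}}

```text
time: 44.47
tool_pos: [454.7, 114.6, 8.4]
tcp_rot: [180.0, 0.1, 169.7]
ft_force: [-1.9, -2.3, 7.3]
finger_gap: 26.6
grip_force: 70.8
```

Emit:
{"fn": "carry_out", "kwargs": {
  "commands": [
    {"jaw": 0.015,"translation": [0,0,0],"spin": 0},
    {"jaw": 0.015,"translation": [0,0,0],"spin": 0},
    {"jaw": 0.015,"translation": [0,0,0],"spin": 0},
    {"jaw": 0.015,"translation": [0,0,-0.003],"spin": 0},
    {"jaw": 0.015,"translation": [0,0,-0.01],"spin": 0},
    {"jaw": 0.015,"translation": [0,0,-0.02],"spin": 0},
    {"jaw": 0.015,"translation": [0,0,-0.03],"spin": 0},
    {"jaw": 0.015,"translation": [0,0,-0.03],"spin": 0}
  ]
}}

```text
time: 45.13
tool_pos: [451.7, 114.3, 100.0]
tcp_rot: [-179.9, -0.2, 169.7]
ft_force: [1.4, 0.4, -6.7]
finger_gap: 26.1
grip_force: 69.9
```

Emit:
{"fn": "carry_out", "kwargs": {
  "commands": [
    {"jaw": 0.015,"translation": [0,0,-0.02],"spin": 0},
    {"jaw": 0.015,"translation": [0,0,-0.007],"spin": 0},
    {"jaw": 0.015,"translation": [0,0,0],"spin": 0},
    {"jaw": 0.015,"translation": [0,0,0],"spin": 0},
    {"jaw": 0.015,"translation": [0,0,0],"spin": 0},
    {"jaw": 0.015,"translation": [0,0,0],"spin": 0},
    {"jaw": 0.015,"translation": [0,0,0],"spin": 0},
    {"jaw": 0.015,"translation": [0,0,0],"spin": 0}
  ]
}}

```text
time: 45.8
tool_pos: [453.1, 114.4, 126.1]
tcp_rot: [-180.0, -0.1, 169.7]
ft_force: [0.9, 1.4, -6.8]
finger_gap: 26.4
grip_force: 70.1
```

```bash
python3 - <<'E'
from h import *
pose(6)
E
```

```text
t 46.05 mean [453.51 114.5  126.72 169.7   -6.69  26.34] spread [0.73 0.14 1.09 0.01 0.73 0.61]
```

About 6.7 N, so solid again. Slot 3 at x=376.

Emit:
{"fn": "carry_out", "kwargs": {
  "commands": [
    {"jaw": 0.015,"translation": [0,-0.0363,0],"spin": 0},
    {"jaw": 0.015,"translation": [0,-0.0363,0],"spin": 0},
    {"jaw": 0.015,"translation": [0,-0.0363,0],"spin": 0},
    {"jaw": 0.015,"translation": [0,-0.0363,0],"spin": 0},
    {"jaw": 0.015,"translation": [0,-0.0363,0],"spin": 0},
    {"jaw": 0.015,"translation": [0,-0.0363,0],"spin": 0},
    {"jaw": 0.015,"translation": [0,-0.0363,0],"spin": 0},
    {"jaw": 0.015,"translation": [0,-0.0363,0],"spin": 0}
  ]
}}

```text
time: 46.72
tool_pos: [401.4, -172.9, 127.7]
tcp_rot: [-180.0, 0.1, 169.7]
ft_force: [0.4, 1.3, -5.6]
finger_gap: 26.6
grip_force: 71.0
```

Emit:
{"fn": "carry_out", "kwargs": {
  "commands": [
    {"jaw": 0.015,"translation": [0,-0.0363,0],"spin": 0},
    {"jaw": 0.015,"translation": [0,-0.0363,0],"spin": 0},
    {"jaw": 0.015,"translation": [0,-0.0363,0],"spin": 0},
    {"jaw": 0.015,"translation": [0,-0.0363,0],"spin": 0},
    {"jaw": 0.015,"translation": [0,0,0],"spin": 0.1175},
    {"jaw": 0.015,"translation": [0,0,0],"spin": 0.1175},
    {"jaw": 0.015,"translation": [0,0,0],"spin": 0.1175},
    {"jaw": 0.015,"translation": [0,0,0],"spin": 0.1175}
  ]
}}

```text
time: 47.38
tool_pos: [375.8, -314.4, 127.2]
tcp_rot: [180.0, -0.0, 142.4]
ft_force: [-0.0, 0.3, -6.4]
finger_gap: 26.3
grip_force: 71.9
```

Emit:
{"fn": "carry_out", "kwargs": {
  "commands": [
    {"jaw": 0.015,"translation": [0,0,0],"spin": 0.1175},
    {"jaw": 0.015,"translation": [0,0,0],"spin": 0.1175},
    {"jaw": 0.015,"translation": [0,0,0],"spin": 0.1175},
    {"jaw": 0.015,"translation": [0,0,0],"spin": 0.1175},
    {"jaw": 0.015,"translation": [0,0,0],"spin": 0.1175},
    {"jaw": 0.015,"translation": [0,0,0],"spin": 0.1175},
    {"jaw": 0.015,"translation": [0,0,0],"spin": 0.1175},
    {"jaw": 0.015,"translation": [0,0,0],"spin": 0.1175}
  ]
}}

```text
time: 48.05
tool_pos: [376.0, -314.1, 127.3]
tcp_rot: [180.0, 0.0, 88.6]
ft_force: [-0.2, 0.3, -7.0]
finger_gap: 26.1
grip_force: 71.9
```

```bash
python3 - <<'E'
from h import *
pose(8)
s=wrist(); cv2.imwrite("pics/w10.png",s["pixels"])
E
```

```text
t 48.4 mean [ 376.01 -314.06  127.32   88.88   -6.93   26.45] spread [0.04 0.06 0.07 1.08 0.43 0.57]
```

View pics/w10.png

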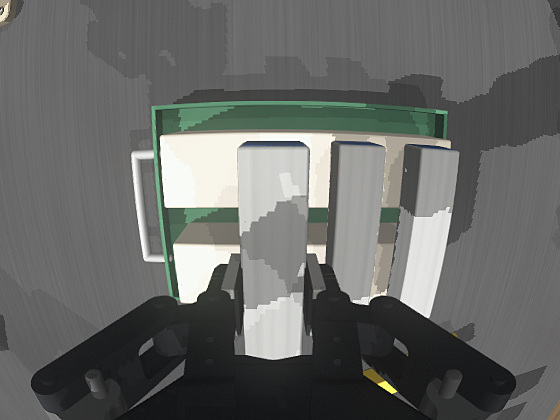

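Bars 1 and 2 lie across both bricks at columns 428 and 356, and bar 3 hangs at (273,240) with even spacing. Lowering it.

Emit:
{"fn": "carry_out", "kwargs": {
  "commands": [
    {"jaw": 0.015,"translation": [0,0,0.01],"spin": 0},
    {"jaw": 0.015,"translation": [0,0,0.016],"spin": 0},
    {"jaw": 0.015,"translation": [0,0,0.012],"spin": 0},
    {"jaw": 0.015,"translation": [0,0,0.007],"spin": 0},
    {"jaw": 0.015,"translation": [0,0,0.004],"spin": 0},
    {"jaw": 0.015,"translation": [0,0,0.002],"spin": 0},
    {"jaw": 0.015,"translation": [0,0,0],"spin": 0},
    {"jaw": 0.015,"translation": [0,0,0],"spin": 0}
  ]
}}

```text
time: 49.12
tool_pos: [376.3, -314.3, 76.8]
tcp_rot: [180.0, 0.0, 88.9]
ft_force: [0.1, 0.4, -6.2]
finger_gap: 26.6
grip_force: 71.8
```

Emit:
{"fn": "carry_out", "kwargs": {
  "commands": [
    {"jaw": 0.015,"translation": [0,0,0.001],"spin": 0},
    {"jaw": 0.015,"translation": [0,0,0.001],"spin": 0},
    {"jaw": 0.015,"translation": [0,0,0.001],"spin": 0},
    {"jaw": 0.015,"translation": [0,0,0.001],"spin": 0},
    {"jaw": 0.015,"translation": [0,0,0.001],"spin": 0},
    {"jaw": 0.015,"translation": [0,0,0],"spin": 0},
    {"jaw": 0.015,"translation": [0,0,0],"spin": 0},
    {"jaw": 0.015,"translation": [0,0,0],"spin": 0}
  ]
}}

```text
time: 49.78
tool_pos: [376.2, -314.2, 72.5]
tcp_rot: [180.0, 0.0, 88.9]
ft_force: [-4.3, 3.7, 5.3]
finger_gap: 26.5
grip_force: 73.3
```

Emit:
{"fn": "carry_out", "kwargs": {
  "commands": [
    {"jaw": 0.036,"translation": [0,0,0],"spin": 0},
    {"jaw": 0.036,"translation": [0,0,0],"spin": 0},
    {"jaw": 0.036,"translation": [0,0,0],"spin": 0},
    {"jaw": 0.036,"translation": [0,0,0],"spin": 0},
    {"jaw": 0.036,"translation": [0,0,-0.002],"spin": 0},
    {"jaw": 0.036,"translation": [0,0,-0.01],"spin": 0},
    {"jaw": 0.036,"translation": [0,0,-0.033],"spin": 0},
    {"jaw": 0.036,"translation": [0,0,-0.037],"spin": 0}
  ]
}}

```text
time: 50.45
tool_pos: [374.5, -312.5, 152.5]
tcp_rot: [-179.8, -0.2, 88.9]
ft_force: [0.8, -0.9, 0.6]
finger_gap: 36.0
grip_force: 0.0
```

Emit:
{"fn": "carry_out", "kwargs": {
  "commands": [
    {"jaw": 0.065,"translation": [0,0,-0.03],"spin": 0.1155},
    {"jaw": 0.065,"translation": [0,0,-0.02],"spin": 0.1155},
    {"jaw": 0.065,"translation": [0,0,0],"spin": 0.1155},
    {"jaw": 0.065,"translation": [0,0,0],"spin": 0.1155},
    {"jaw": 0.065,"translation": [0,0,0],"spin": 0.1155},
    {"jaw": 0.065,"translation": [0,0,0],"spin": 0.1155},
    {"jaw": 0.065,"translation": [0,0,0],"spin": 0.1155},
    {"jaw": 0.065,"translation": [0,0,0],"spin": 0.1155}
  ]
}}

```text
time: 51.12
tool_pos: [376.1, -314.2, 204.4]
tcp_rot: [179.9, -0.0, 35.7]
ft_force: [0.4, 0.0, 0.2]
finger_gap: 64.9
grip_force: 0.0
```

Emit:
{"fn": "carry_out", "kwargs": {
  "commands": [
    {"jaw": 0.065,"translation": [0,0,0],"spin": 0.1155},
    {"jaw": 0.065,"translation": [0,0,0],"spin": 0.1155},
    {"jaw": 0.065,"translation": [0,0,0],"spin": 0.1155},
    {"jaw": 0.065,"translation": [0,0,0],"spin": 0.1155},
    {"jaw": 0.065,"translation": [0.0245,-0.022,0],"spin": 0},
    {"jaw": 0.065,"translation": [0.0245,-0.022,0],"spin": 0},
    {"jaw": 0.065,"translation": [0.0245,-0.022,0],"spin": 0},
    {"jaw": 0.065,"translation": [0.0245,-0.022,0],"spin": 0}
  ]
}}

```text
time: 51.78
tool_pos: [458.9, -210.1, 204.4]
tcp_rot: [180.0, -0.1, 9.4]
ft_force: [-0.8, -0.7, -0.8]
finger_gap: 65.2
grip_force: 0.0
```

Emit:
{"fn": "carry_out", "kwargs": {
  "commands": [
    {"jaw": 0.065,"translation": [0.0245,-0.022,0],"spin": 0},
    {"jaw": 0.065,"translation": [0.0245,-0.022,0],"spin": 0},
    {"jaw": 0.065,"translation": [0.0245,-0.022,0],"spin": 0},
    {"jaw": 0.065,"translation": [0.0245,-0.022,0],"spin": 0},
    {"jaw": 0.065,"translation": [0.0245,-0.022,0],"spin": 0},
    {"jaw": 0.065,"translation": [0.0245,-0.022,0],"spin": 0},
    {"jaw": 0.065,"translation": [0.0245,-0.022,0],"spin": 0},
    {"jaw": 0.065,"translation": [0.0245,-0.022,0],"spin": 0}
  ]
}}

```text
time: 52.45
tool_pos: [623.3, -3.6, 204.3]
tcp_rot: [180.0, -0.0, 9.5]
ft_force: [0.2, -0.8, 0.6]
finger_gap: 65.4
grip_force: 0.0
```

```bash
python3 - <<'E'
from h import *
pose(10)
s=wrist(); t=r.snapshot("scene"); 
for q in find("bar_a",BAR,14,[s]): print("w",*q)
for q in find("bar_a",BAR,14,[t]): print("s",*q)
E
```

```text
t 52.9 mean [ 6.2292e+02 -4.0000e+00  2.0377e+02  9.5500e+00  1.5000e-01  6.5010e+01] spread [3.7  7.37 0.7  0.3  1.73 0.67]
w 0.93 1 272.11 -354.88 43.86 14.0 0.79
w 0.83 1 428.34 -442.69 70.53 14.0 0.66
w 0.78 1 621.68 -5.01 9.93 14.0 0.96
s 0.71 1 621.23 -3.48 11.84 14.0 0.91
s 0.59 1 445.95 -395.89 82.87 14.0 0.62
```

Emit:
{"fn": "carry_out", "kwargs": {
  "commands": [
    {"jaw": 0.065,"translation": [0,0,0.02],"spin": 0},
    {"jaw": 0.065,"translation": [0,0,0.034],"spin": 0},
    {"jaw": 0.065,"translation": [0,0,0.037],"spin": 0},
    {"jaw": 0.065,"translation": [0,0,0.036],"spin": 0},
    {"jaw": 0.065,"translation": [0,0,0.03],"spin": 0},
    {"jaw": 0.065,"translation": [0,0,0.02],"spin": 0},
    {"jaw": 0.065,"translation": [0,0,0.011],"spin": 0},
    {"jaw": 0.065,"translation": [0,0,0.005],"spin": 0}
  ]
}}

```text
time: 53.77
tool_pos: [620.7, -5.1, 8.0]
tcp_rot: [-179.9, 0.2, 9.5]
ft_force: [0.3, -0.2, 0.6]
finger_gap: 64.6
grip_force: 0.0
```

Emit:
{"fn": "carry_out", "kwargs": {
  "commands": [
    {"jaw": 0.065,"translation": [0,0,0.003],"spin": 0},
    {"jaw": 0.065,"translation": [0,0,0],"spin": 0},
    {"jaw": 0.065,"translation": [0,0,0],"spin": 0},
    {"jaw": 0.015,"translation": [0,0,0],"spin": 0},
    {"jaw": 0.015,"translation": [0,0,0],"spin": 0},
    {"jaw": 0.015,"translation": [0,0,0],"spin": 0},
    {"jaw": 0.015,"translation": [0,0,0],"spin": 0},
    {"jaw": 0.015,"translation": [0,0,0],"spin": 0}
  ],
  "squeeze": 70
}}

```text
time: 54.43
tool_pos: [623.3, -5.1, 8.6]
tcp_rot: [180.0, -0.1, 9.5]
ft_force: [-0.8, 0.5, 5.5]
finger_gap: 26.8
grip_force: 70.5
```

Emit:
{"fn": "carry_out", "kwargs": {
  "commands": [
    {"jaw": 0.015,"translation": [0,0,0],"spin": 0},
    {"jaw": 0.015,"translation": [0,0,0],"spin": 0},
    {"jaw": 0.015,"translation": [0,0,0],"spin": 0},
    {"jaw": 0.015,"translation": [0,0,-0.003],"spin": 0},
    {"jaw": 0.015,"translation": [0,0,-0.01],"spin": 0},
    {"jaw": 0.015,"translation": [0,0,-0.02],"spin": 0},
    {"jaw": 0.015,"translation": [0,0,-0.03],"spin": 0},
    {"jaw": 0.015,"translation": [0,0,-0.03],"spin": 0}
  ]
}}

```text
time: 55.1
tool_pos: [620.8, -5.0, 100.2]
tcp_rot: [-180.0, 0.2, 9.5]
ft_force: [0.9, 0.3, -1.4]
finger_gap: 26.7
grip_force: 69.3
```

Emit:
{"fn": "carry_out", "kwargs": {
  "commands": [
    {"jaw": 0.015,"translation": [0,0,-0.02],"spin": 0},
    {"jaw": 0.015,"translation": [0,0,-0.007],"spin": 0},
    {"jaw": 0.015,"translation": [0,0,0],"spin": 0},
    {"jaw": 0.015,"translation": [0,0,0],"spin": 0},
    {"jaw": 0.015,"translation": [0,0,0],"spin": 0},
    {"jaw": 0.015,"translation": [0,0,0],"spin": 0},
    {"jaw": 0.015,"translation": [0,0,0],"spin": 0},
    {"jaw": 0.015,"translation": [0,0,0],"spin": 0}
  ]
}}

```text
time: 55.77
tool_pos: [621.6, -5.0, 125.9]
tcp_rot: [-180.0, 0.1, 9.5]
ft_force: [-0.4, 0.3, -2.3]
finger_gap: 26.8
grip_force: 69.4
```

```bash
python3 - <<'E'
from h import *
pose(6)
t=r.snapshot("scene"); cv2.imwrite("pics/s2.png",t["pixels"])
E
```

```text
t 56.0167 mean [622.03  -5.08 126.62   9.51  -2.35  26.58] spread [0.76 0.07 1.31 0.   0.22 0.51]
```

View pics/s2.png

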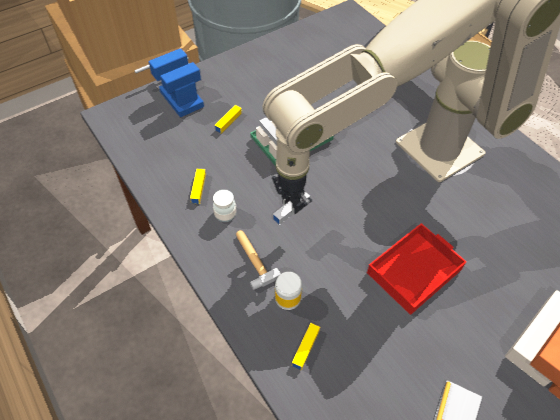

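The scene picture shows the bin empty and clear at (417,268), with the last bar in the gripper at (293,207). It weighs 2.35 N, so it is hollow and goes in the red bin.

Emit:
{"fn": "carry_out", "kwargs": {
  "commands": [
    {"jaw": 0.015,"translation": [-0.0156,-0.0311,0],"spin": 0},
    {"jaw": 0.015,"translation": [-0.0156,-0.0311,0],"spin": 0},
    {"jaw": 0.015,"translation": [-0.0156,-0.0311,0],"spin": 0},
    {"jaw": 0.015,"translation": [-0.0156,-0.0311,0],"spin": 0},
    {"jaw": 0.015,"translation": [-0.0156,-0.0311,0],"spin": 0},
    {"jaw": 0.015,"translation": [-0.0156,-0.0311,0],"spin": 0},
    {"jaw": 0.015,"translation": [-0.0156,-0.0311,0],"spin": 0},
    {"jaw": 0.015,"translation": [-0.0156,-0.0311,0],"spin": 0}
  ]
}}

```text
time: 56.73
tool_pos: [457.2, 220.8, 127.7]
tcp_rot: [-180.0, -0.1, 9.5]
ft_force: [0.5, 1.3, -3.0]
finger_gap: 26.4
grip_force: 69.6
```

Emit:
{"fn": "carry_out", "kwargs": {
  "commands": [
    {"jaw": 0.015,"translation": [-0.0156,-0.0311,0],"spin": 0},
    {"jaw": 0.015,"translation": [-0.0156,-0.0311,0],"spin": 0},
    {"jaw": 0.015,"translation": [-0.0156,-0.0311,0],"spin": 0},
    {"jaw": 0.015,"translation": [0,0,0],"spin": 0.079},
    {"jaw": 0.015,"translation": [0,0,0],"spin": 0},
    {"jaw": 0.015,"translation": [0,0,0],"spin": 0},
    {"jaw": 0.015,"translation": [0,0,0],"spin": 0},
    {"jaw": 0.015,"translation": [0,0,0],"spin": 0}
  ]
}}

```text
time: 57.4
tool_pos: [397.3, 303.1, 127.3]
tcp_rot: [180.0, -0.0, 5.0]
ft_force: [0.1, -0.6, -2.2]
finger_gap: 26.2
grip_force: 69.8
```

```bash
python3 - <<'E'
from h import *
pose(6)
s=wrist(); cv2.imwrite("pics/w11.png",s["pixels"])
E
```

```text
t 57.65 mean [397.18 303.27 127.29   4.94  -2.53  26.42] spread [0.33 0.36 0.09 0.05 0.98 0.5 ]
```

View pics/w11.png

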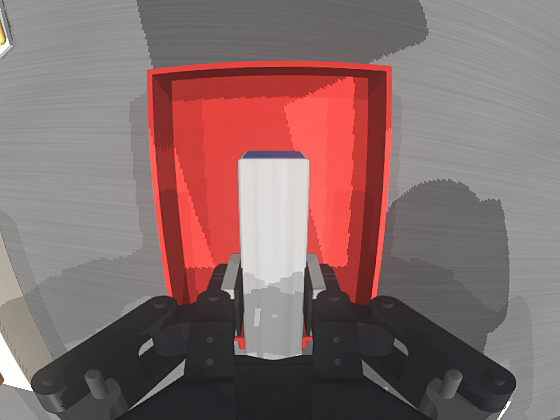

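The bar is centred over the bin at (273,230), well inside the walls. Lowering, releasing and retreating.

Emit:
{"fn": "carry_out", "kwargs": {
  "commands": [
    {"jaw": 0.015,"translation": [0,0,0.01],"spin": 0},
    {"jaw": 0.015,"translation": [0,0,0.022],"spin": 0},
    {"jaw": 0.015,"translation": [0,0,0.026],"spin": 0},
    {"jaw": 0.015,"translation": [0,0,0.022],"spin": 0},
    {"jaw": 0.015,"translation": [0,0,0.014],"spin": 0},
    {"jaw": 0.015,"translation": [0,0,0.009],"spin": 0},
    {"jaw": 0.015,"translation": [0,0,0.005],"spin": 0},
    {"jaw": 0.015,"translation": [0,0,0.002],"spin": 0}
  ]
}}

```text
time: 58.37
tool_pos: [396.2, 303.7, 16.4]
tcp_rot: [180.0, 0.1, 5.0]
ft_force: [-0.9, -0.9, -2.3]
finger_gap: 26.4
grip_force: 69.8
```

Emit:
{"fn": "carry_out", "kwargs": {
  "commands": [
    {"jaw": 0.015,"translation": [0,0,0],"spin": 0},
    {"jaw": 0.015,"translation": [0,0,0.001],"spin": 0},
    {"jaw": 0.015,"translation": [0,0,0.001],"spin": 0},
    {"jaw": 0.015,"translation": [0,0,0.001],"spin": 0},
    {"jaw": 0.015,"translation": [0,0,0.001],"spin": 0},
    {"jaw": 0.015,"translation": [0,0,0],"spin": 0},
    {"jaw": 0.015,"translation": [0,0,0],"spin": 0},
    {"jaw": 0.015,"translation": [0,0,0],"spin": 0}
  ]
}}

```text
time: 59.03
tool_pos: [396.7, 304.0, 13.4]
tcp_rot: [-180.0, -0.0, 5.0]
ft_force: [0.5, -0.0, -3.1]
finger_gap: 26.5
grip_force: 69.8
```

Emit:
{"fn": "carry_out", "kwargs": {
  "commands": [
    {"jaw": 0.042,"translation": [0,0,0],"spin": 0},
    {"jaw": 0.042,"translation": [0,0,0],"spin": 0},
    {"jaw": 0.042,"translation": [0,0,0],"spin": 0},
    {"jaw": 0.042,"translation": [0,0,0],"spin": 0},
    {"jaw": 0.042,"translation": [0,0,-0.002],"spin": 0},
    {"jaw": 0.042,"translation": [0,0,-0.01],"spin": 0},
    {"jaw": 0.042,"translation": [0,0,-0.033],"spin": 0},
    {"jaw": 0.042,"translation": [0,0,-0.037],"spin": 0}
  ]
}}

```text
time: 59.7
tool_pos: [394.6, 302.7, 94.5]
tcp_rot: [179.9, 0.3, 5.0]
ft_force: [1.2, 0.4, -0.2]
finger_gap: 42.3
grip_force: 0.0
```

Emit:
{"fn": "carry_out", "kwargs": {
  "commands": [
    {"jaw": 0.042,"translation": [0,0,-0.035],"spin": 0},
    {"jaw": 0.042,"translation": [0,0,-0.035],"spin": 0},
    {"jaw": 0.042,"translation": [0,0,-0.035],"spin": 0},
    {"jaw": 0.042,"translation": [0,-0.036,0],"spin": 0},
    {"jaw": 0.042,"translation": [0,-0.036,0],"spin": 0},
    {"jaw": 0.042,"translation": [0,-0.036,0],"spin": 0},
    {"jaw": 0.042,"translation": [0,-0.036,0],"spin": 0},
    {"jaw": 0.042,"translation": [0,-0.036,0],"spin": 0}
  ]
}}

```text
time: 60.37
tool_pos: [380.7, 485.0, 201.5]
tcp_rot: [-180.0, -0.1, 5.0]
ft_force: [0.4, -0.4, 0.2]
finger_gap: 42.1
grip_force: 0.0
```

```bash
python3 - <<'E'
from h import *
pose(6)
t=r.snapshot("scene");p=r.snapshot("top"); cv2.imwrite("pics/end.png",np.hstack([cv2.resize(t["pixels"][60:330,200:500],(400,360)),cv2.resize(p["pixels"][170:370,60:440],(400,211))[:,:]if 0 else cv2.resize(p["pixels"][120:370,200:440],(400,360))]))
for q in find("bar_a",BAR,78,[p]): print("top78",*q)
for q in find("brick_a",BRK,39,[p]): print("brk",*q)
E
```

```text
t 60.6167 mean [3.8001e+02 4.8574e+02 2.0048e+02 5.0800e+00 5.0000e-02 4.2060e+01] spread [2.06 7.07 1.53 0.22 1.53 0.54]
top78 0.78 1 475.07 -319.81 89.29 78.0 0.94
top78 0.74 1 425.18 -317.89 89.46 78.0 0.91
top78 0.57 1 374.95 -315.87 89.05 78.0 0.94
top78 0.55 1 396.86 278.3 7.32 78.0 0.85
brk 0.91 1 379.47 -353.61 -0.33 39.0 0.44
brk 0.64 1 401.24 -277.25 -2.15 39.0 0.67
```

View pics/end.png

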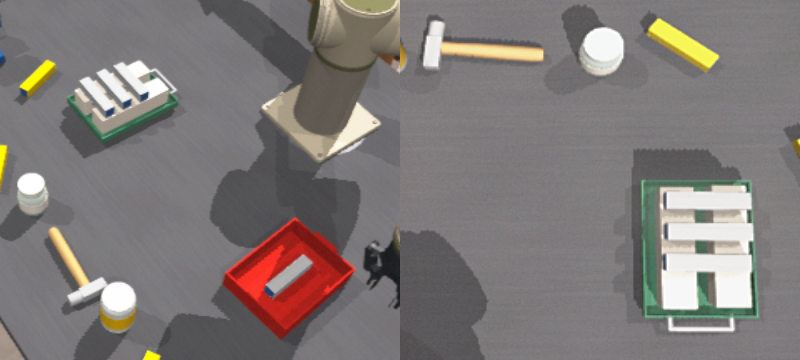

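The final view shows three solid bars level across both bricks in the pan, at right (705,200), (705,232) and (705,262). The hollow one lies in the red bin at left (290,275), and the bystanders have not moved. Handing in.

```bash
python3 -c "
from bench import r
print(r.hand_in())"
```

```text
the job is handed in; nothing more can be done
None
```

I handed in the finished job: both bricks lie flat in the pan about 26 mm apart, the three solid bars sit level across them, the one hollow piece is in the red bin, and the jar, can and hammer are untouched (no verdict came back).

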